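# Put the bur blocks away in the bench drawer

### The arm

A 6-joint arm with a two-finger parallel gripper is mounted at the origin on the work surface. World frame = base frame: x ahead of the robot, y to its left, z up, the work surface at z = 0. Lengths are in m, angles in rad, forces in N, time in s.
With the tool pointing down it reaches from about 0.3 to 0.75 m from the base axis. Payload 8.5 kg.
Tool frame: the origin (TCP) lies between the finger pads; the fingertips stand 19 mm ahead of it and the grasp point (between the pads) is the TCP; z points along the fingers, y is the line along which they close (so a half turn about z gives the same grasp; the last joint's range is limited). The gripper opens to 85 mm and grips with 20 to 120 N. Pads are 22 mm wide; open, the fingers measure 114 mm over their backs; the gripper's body (76 mm by 85 mm) begins 54 mm behind the grasp point. The pads swing forward as they close: fully open they stand 13 mm farther back than shut.
Start: joints at [1.094, 0.381, 1.297, -0, 1.464, -0.215], TCP at [0.142, 0.531, 0.25] pointing down, gripper open.
Joint ranges: [-3.11, 3.11], [-0.89, 2.33], [0.22, 2.48], [-1.42, 4.56], [0.17, 2.85], [-2.88, 2.88]. Speed limits (rad/s): [2.39, 2.39, 3.14, 3.14, 3.14, 3.14].

### API

Orientations are given as a rotation vector (axis times angle).
In Python, from plant import r gives the robot as it stands.
- The arm moves only by the tool arm_command, never from a script. Its argument "steps" is a list of rows, each a list of 7 numbers: the closure, from 0 (fully open) to 1 (shut), then the shift along the tool's x, y, z in cm, then the turn, a rotation vector about the tool's x, y, z in rad. A call has 1 to 5 rows; each row is the pose to reach, as a shift and turn from the pose commanded when the call began, along the tool's axes at that moment; what a row does not reach only later rows make up. A row lasts 1/12 s, in which the tool goes at most 41.7 mm and 7.16 degrees, less where a joint would pass 70% of its speed; a pose out of reach is approached as far as the arm can. A call with a gripper value outside its range is refused whole. The fingers move at their own pace and stop on an object; the grip force is fixed at half the most. Time passes only in rows, so rows that repeat a pose let the fingers close. It gives the time, the measured TCP pose, the force, the opening and the grip force at its end, in the units of the state.
- r.state(): the state, without advancing time (a new reading comes with each control period).
- r.get_image(name): name is "scene" or "top" or "wrist"; returns the picture (480x640x3 uint8, blue, green, red); there is no depth.
- r.camera_model(name): a dict with "fx", "fy", "cx", "cy" (pixels), "pose" (4x4, takes a point from camera to world coordinates). Camera axes: x right, y down, z forward; pixel columns grow to the right and rows downward; lengths in m; the calibration is good to about 2 mm. A picture is of the moment at which its call begins: read the wrist's pose just before it. camera_model takes no time and is no camera call; for the wrist camera it gives the pose at the moment of the call.
- r.hand_in(): hands the job in; it is judged then, once.
The state is a dict: "time": time; "joint_pos": joint angles; "qd": joint speeds; "joint_efforts": joint torques, N m; "eef_pos": TCP position; "eef_rot": TCP orientation; "wrist_force": force on the tool from outside, world axes, zero at the start; "torque": the same for the moment, N m; "gripper_width": opening from 0.0 (shut) to 1.0 (fully open); "grasp_force": force on a finger pad.
Only numpy, scipy, OpenCV 4.12 (cv2) and the standard library are available. Lean on these libraries where they do the work, as an engineer would, in place of code of your own. Each camera call takes 0.05 s, during which the arm holds its last target. There are 200 camera calls.

### The job

Put the bur blocks away: pull open the big top drawer of the wooden unit, press every bur block standing on the bench down into a free opening of the drawer's metal deck until both of its tabs have snapped in under the deck and it sits fully home, then push the drawer fully shut. Any block may go in any opening; leave the other things on the bench where they are.

Things in the scene. Friction and masses are not known exactly. Their poses are not given: they have to be found in the camera images.
- cabinet: dark wooden benchtop drawer unit, 245 deep (x) x 410 wide (y) x 162 mm high, fixed. Origin: at bench level below the middle of its front face; x points from the front into the unit (the drawer slides out along -x), y along its width, z up. The two shallow lower fronts with small knobs do not open
- drawer (a joint): how far the top drawer is out, m: 0 shut, 0.16 fully out (stop). 3 N of friction; stays where left. The openings' middles lie 67 mm behind the unit's front when shut, so pull it out nearly all the way. Drawer front panel: from 66 to 148 mm above the bench, its face 2 mm proud of the unit when shut; nothing of the drawer is lower than 66 mm
- drawer_handle (a point): middle of the drawer's brass bow handle: a level bar 9 mm thick and 100 mm long along the cabinet's y, 42 mm in front of the drawer's front panel and 138 mm above the bench (24 mm below the unit's top); it can be pinched from above with one finger behind it. Moves with the drawer; axes as the cabinet's.
- bay0 (a point): middle of opening 0 (at the cabinet's +y side) of the drawer's aluminium clip deck, at the deck's top face, 97 mm above the bench; moves with the drawer, axes as the cabinet's. Opening 48 (x) x 32 (y) mm, deck 5 mm thick, open space below; openings 72 mm apart along y. A block goes in with its length along x, 2 mm of room all round its stem
- bay1 (a point): middle of opening 1, as bay0. How a block sits: home, its head rests on the deck, its origin 22 mm below this point and the tab ends caught 2.5 mm under the deck. Until both have caught, the tabs hold it up: merely set in, it stands about 15 mm too high. Pressing it in takes 10 to 20 N, most of it half-way down
- bay2 (a point): middle of opening 2, as bay0
- bay3 (a point): middle of opening 3, as bay0
- bay4 (a point): middle of opening 4, as bay0, at the cabinet's -y side
- block0: blue bur block (None if absent), upright on the bench, 44 mm high: blue head 60 (x) x 28 (y) x 22 mm on a grey stem 44 (x) x 28 (y) x 22 mm with a foot tapered by 3 mm all round. Origin: centre of the stem's underside; x along its length, z up; head from z = 22 to 44 mm. Grip it by the head across the 28 mm width (y). A half turn about z makes no difference. 70 to 100 g, low centre of mass
- block1: red bur block (None if absent), same as block0. Tabs of every block: two black sprung plastic tabs, 12 mm wide, one on each end (x) of the stem, rooted 3 mm above the underside and leaning outward to their free upper ends, 28 mm from the middle and 14.5 mm above the underside
- block2: yellow bur block (None if absent), same as block0. Burs of every block: four thin steel burs stand up to 15 mm above the head on its centre line, 17.5 and 25.5 mm either side of the middle; the middle 30 mm of the head's top is bare
- block3: green bur block (None if absent), same as block0
- block4: white bur block (None if absent), same as block0
- doming_block: a bystander: steel doming cube with round hollows in its top, 50 mm, 0.95 kg, standing among the blocks
- bench_block: a bystander: square polished steel bench block on a black rubber base, 75 x 75 x 30 mm
- spool: a bystander: copper wire spool standing on end, 44 mm across, 25 mm high
- hammer: a bystander: hammer with a wooden handle, lying on the bench
- flux_jar: a bystander: amber glass jar with a black cap, 48 mm across, 60 mm high
- loupe: a bystander: black eye loupe 32 mm across and 20 mm high with a steel grip bar
- pliers: a bystander: blue-handled pliers, 150 mm long, lying flat
There are look-alikes about, which are no part of the job. Of the things that look like the block3, take the one that is farthest to the robot's right at the start. There is more than one size of the block0; the one meant has the size given above.

How it is judged:
By the outcome, as a careful person would: the job done as asked, in the order asked, and still so for the second after the job is handed in, with the robot touching nothing.
Of block0, block1, block2, block3, block4 only 3 to 5 are there at a start; the rules pass over those that are not, and their reading is None.
At some moment in a run one of block0, block1, block2, block3, block4 may be knocked a few centimetres aside while the robot is not near it.
It also fails if it takes over 210 s, if anything falls off the work surface, if the arm or the gripper's body presses on something with over 40 N, if the wrist force passes 120 N, or if a joint passes its speed limit or range.

## Working session

There is one attempt and no reset: what is moved stays moved. The work goes in short steps, Python scripts to look and compute and a tool call to move; the robot and the scene stay as the last step left them, time stands still between calls to the robot, and variables do not carry over. Pictures are saved under pics/ and viewed, at most 14 in all, crops included, and the job is handed in when it is done.

Besides the shell and the picture viewer there is one more tool, called after "Call:" as name(argument=value, ...) on one line, values as JSON. arm_command: Moves the arm, as the interface text tells. Its arguments: {"type":"object","properties":{"steps":{"type":"array"}},"required":["steps"]}

```bash
ls; mkdir -p pics; cat > h.py <<'E'
import numpy as np, cv2
from scipy.spatial.transform import Rotation as R
from plant import r
def ray(m,u,v):
    P=np.array(m['pose']); d=P[:3,:3]@np.array([(u-m['cx'])/m['fx'],(v-m['cy'])/m['fy'],1.]); return P[:3,3],d/np.linalg.norm(d)
def atz(m,u,v,z):
    o,d=ray(m,u,v); return o+d*(z-o[2])/d[2]
def tri(obs):
    A=np.zeros((3,3));b=np.zeros(3)
    for m,u,v in obs:
        o,d=ray(m,u,v);Q=np.eye(3)-np.outer(d,d);A+=Q;b+=Q@o
    p=np.linalg.solve(A,b)
    return p,[round(float(np.linalg.norm(np.cross(p-ray(m,u,v)[0],ray(m,u,v)[1])))*1000,1) for m,u,v in obs]
def proj(m,p):
    P=np.array(m['pose']);c=P[:3,:3].T@(np.array(p)-P[:3,3]);return np.array([m['fx']*c[0]/c[2]+m['cx'],m['fy']*c[1]/c[2]+m['cy']])
def tool(target,yaw=None):
    "shift in cm in tool axes and pose"
    s=r.state();Rm=R.from_rotvec(s['eef_rot']).as_matrix()
    return Rm.T@(np.array(target)-np.array(s['eef_pos']))*100
E
python3 - <<'E'
from h import *
for n in('scene','top'):
    i=r.get_image(n);cv2.imwrite(f'pics/{n}0.png',i);m=r.camera_model(n);print(n,m['fx'],m['cx'],m['cy'],np.round(m['pose'],3).tolist())
s=r.state();print(s)
print(R.from_rotvec(s['eef_rot']).as_matrix().round(3))
E
```

```text
pics
scene 558.1651679613637 325.72921338469786 242.04864958198456 [[-0.279, 0.809, -0.518, 1.172], [0.96, 0.227, -0.163, 0.2], [-0.014, -0.543, -0.84, 1.163], [0.0, 0.0, 0.0, 1.0]]
top 526.315779885574 318.7207035631909 244.46263239821323 [[0.028, -0.986, 0.166, 0.326], [-1.0, -0.03, -0.009, 0.005], [0.013, -0.165, -0.986, 1.246], [0.0, 0.0, 0.0, 1.0]]
{'time': 0.1, 'joint_pos': array([ 1.09368775e+00,  3.81110900e-01,  1.29816767e+00,  1.27735456e-05,
        1.46361558e+00, -2.15309057e-01]), 'qd': array([ 0.00089294, -0.00272501, -0.00103975,  0.00122764, -0.00062052,
        0.00035132]), 'joint_efforts': array([ 4.41504351e-03, -4.49219477e+01, -2.31659496e+01, -1.92313191e-04,
        3.63977226e-03, -8.53797860e-05]), 'eef_pos': array([0.14223954, 0.53103549, 0.24978886]), 'eef_rot': array([-4.10003189e-01, -3.11426530e+00,  1.91604718e-03]), 'wrist_force': array([-0.21612384, -0.13359477,  0.25641714]), 'torque': array([ 0.01055261,  0.00903349, -0.03593545]), 'grasp_force': 0.0, 'gripper_width': 0.9986646635807732}
[[-0.966  0.259 -0.001]
 [ 0.259  0.966 -0.001]
 [ 0.    -0.001 -1.   ]]
```

View pics/scene0.png

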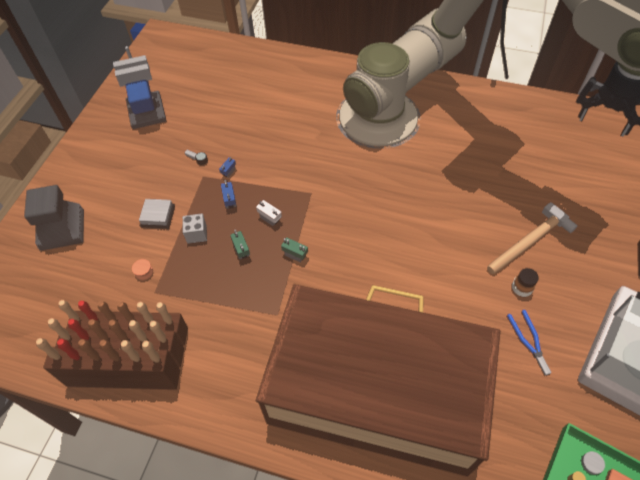

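View pics/top0.png

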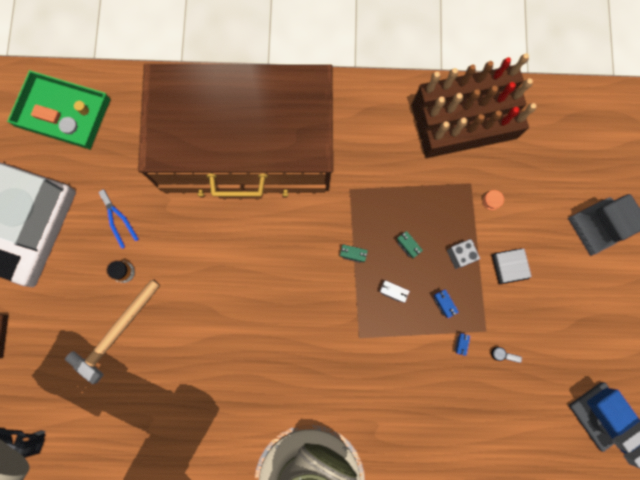

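Scene: handle at about (395,292) in scene and (237,185) in top. Candidates in top:
- Green: (409,244) and (353,253). The first is farther right, so it is block3.
- Blue: (445,303) and a shorter one at (462,344). The longer one fits block0.
- White: (394,291), the only one.

Red and yellow are absent. I'll check this in an enlarged crop.

```bash
python3 - <<'E'
from h import *
t=cv2.imread('pics/top0.png')[225:365,330:490];s=cv2.imread('pics/scene0.png')[150:270,180:320]
a=cv2.resize(t,None,fx=4,fy=4,interpolation=cv2.INTER_CUBIC)
cv2.imwrite('pics/c1.png',a)
b=cv2.resize(s,None,fx=5,fy=5,interpolation=cv2.INTER_CUBIC);cv2.imwrite('pics/c2.png',b)
h=cv2.imread('pics/top0.png')[155:205,135:335];cv2.imwrite('pics/c3.png',np.vstack([cv2.resize(h,None,fx=4,fy=4,interpolation=cv2.INTER_CUBIC),cv2.resize(cv2.imread('pics/scene0.png')[280:360,280:480],None,fx=4,fy=4,interpolation=cv2.INTER_CUBIC)]))
E
```

```text
(no output)
```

View pics/c1.png

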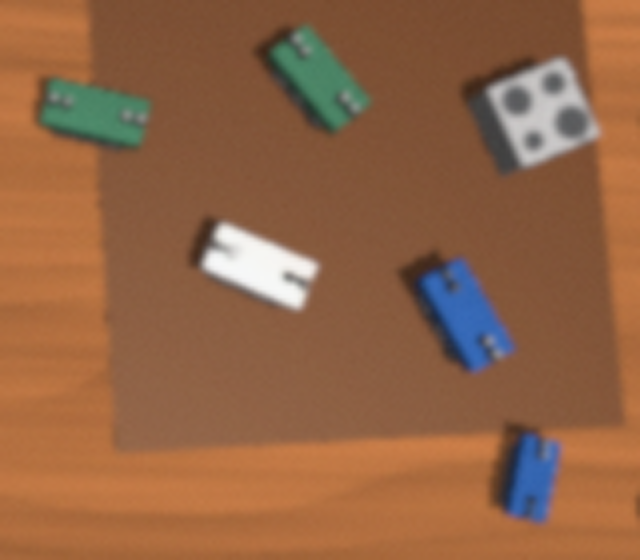

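View pics/c2.png

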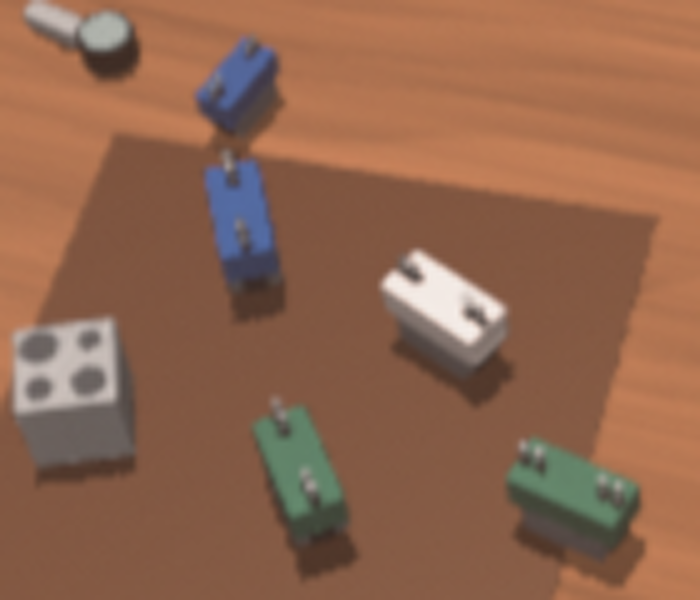

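View pics/c3.png

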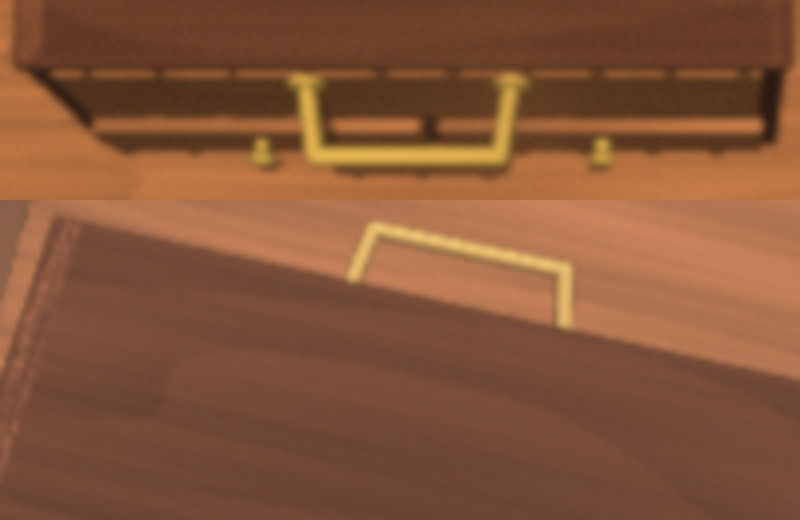

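Confirmed: the green at crop (320,79) is farthest right, the blue at (468,314) is the full-size one, and the white is at (260,266). Next I measure them and the handle ends.

```bash
python3 - <<'E'
from h import *
T=r.camera_model('top');S=r.camera_model('scene')
c1=lambda p:((p[0]+.5)/4-.5+330,(p[1]+.5)/4-.5+225)
c2=lambda p:((p[0]+.5)/5-.5+180,(p[1]+.5)/5-.5+150)
h1=lambda p:((p[0]+.5)/4-.5+135,(p[1]+.5)/4-.5+155)
h2=lambda p:((p[0]+.5)/4-.5+280,(p[1]-200+.5)/4-.5+280)
B={'green':([(303,26),(371,101),(337,131),(270,57)],[(253,424),(302,405),(346,505),(295,530)]),
'white':([(218,222),(319,263),(302,310),(201,267)],[(415,249),(507,308),(472,350),(381,286)]),
'blue':([(462,257),(515,350),(475,372),(419,277)],[(206,170),(258,162),(277,245),(228,262)])}
for k,(a,b) in B.items():
    ca=c1(np.mean(a,0));cb=c2(np.mean(b,0));p,e=tri([(T,*ca),(S,*cb)])
    q=[atz(T,*c1(x),.044) for x in a]; e1=(q[1]-q[0]+q[2]-q[3])/2;e2=(q[0]-q[3]+q[1]-q[2])/2
    print(k,p.round(4),e,'z44:',np.mean(q,0).round(4),'L,W',np.linalg.norm(e1).round(3),np.linalg.norm(e2).round(3),'yaw',np.degrees(np.arctan2(e1[1],e1[0])).round(1))
    q=[atz(S,*c2(x),.044) for x in b];print('  scene z44',np.mean(q,0).round(4),'other dirs',[np.degrees(np.arctan2(*(q[j]-q[i])[1::-1])).round(1) for i,j in((0,1),(1,2),(2,3),(3,0))])
for x,y in(((310,155),(372,228)),((503,155),(570,268))):
    print('handle',tri([(T,*h1(x)),(S,*h2(y))]),atz(T,*h1(x),.138).round(4))
for x in((15,66),(785,66)):print('cab edge z162',atz(T,*h1(x),.162).round(4))
for n,u in(('doming',(464,252)),('bench',(512,266)),('loupe',(499,353))):print(n,atz(T,*u,.04).round(3))
E
```

```text
green [ 0.5363 -0.2175  0.0379] [0.4, 0.4] z44: [ 0.5354 -0.2167  0.044 ] L,W 0.058 0.027 yaw -137.4
  scene z44 [ 0.5393 -0.2151  0.044 ] other dirs [np.float64(131.6), np.float64(40.3), np.float64(-43.1), np.float64(-140.9)]
white [ 0.426  -0.1821  0.0423] [0.4, 0.4] z44: [ 0.426  -0.1822  0.044 ] L,W 0.062 0.028 yaw -111.0
  scene z44 [ 0.427  -0.1813  0.044 ] other dirs [np.float64(68.4), np.float64(-16.3), np.float64(-113.6), np.float64(162.0)]
blue [ 0.4016 -0.3001  0.0432] [1.1, 1.1] z44: [ 0.4019 -0.301   0.044 ] L,W 0.061 0.027 yaw -149.8
  scene z44 [ 0.4018 -0.2988  0.044 ] other dirs [np.float64(116.9), np.float64(31.3), np.float64(-50.1), np.float64(-147.7)]
handle (array([0.62185345, 0.17424388, 0.1767039 ]), [48.7, 48.7]) [0.6177 0.2289 0.138 ]
handle (array([0.61864508, 0.17746102, 0.13199707]), [52.1, 52.1]) [0.621  0.1247 0.138 ]
cab edge z162 [0.6551 0.3835 0.162 ]
cab edge z162 [ 0.6685 -0.0261  0.162 ]
doming [ 0.522 -0.344  0.04 ]
bench [ 0.492 -0.455  0.04 ]
loupe [ 0.293 -0.419  0.04 ]
```

```bash
cat >> h.py <<'E'
def plan(wps,start=None):
    "wps: (x,y,z,theta_deg of tool y). Prints cm shift in tool axes + turn about tool z per call"
    if start is None:
        s=r.state();M=R.from_rotvec(s['eef_rot']).as_matrix();start=(*s['eef_pos'],np.degrees(np.arctan2(M[1,1],M[0,1])))
        print('at',np.round(start,4),'tilt',np.round(M[:,2],4),'w',round(float(s['gripper_width']),3),'t',round(float(s['time']),1))
    c=np.array(start,float)
    for w in wps:
        w=np.array(w,float);th=np.radians(c[3]);d=w[:3]-c[:3]
        n=max(np.linalg.norm(d)/.0417,abs(w[3]-c[3])/7.16)
        print('->',w.round(3),'shift',np.round([100*(-np.sin(th)*d[0]+np.cos(th)*d[1]),100*(np.cos(th)*d[0]+np.sin(th)*d[1]),-100*d[2]],2),'turn',round(-np.radians(w[3]-c[3]),3),'rows',round(n,1));c=w
E
python3 - <<'E'
from h import *
T=r.camera_model('top');S=r.camera_model('scene')
h1=lambda p:((p[0]+.5)/4-.5+135,(p[1]+.5)/4-.5+155)
h2=lambda p:((p[0]+.5)/4-.5+280,(p[1]-200+.5)/4-.5+280)
for x,y in(((310,155),(570,268)),((503,155),(372,228))):print('handle',tri([(T,*h1(x)),(S,*h2(y))]))
plan([(.30,.41,.25,51),(.46,.295,.24,26),(.619,.177,.225,1.9),(.619,.177,.142,1.9)])
E
```

```text
handle (array([0.61664837, 0.2285641 , 0.1417294 ]), [0.4, 0.4])
handle (array([0.62045495, 0.12533315, 0.13952871]), [0.8, 0.8])
at [ 0.1422  0.531   0.2498 74.9999] tilt [-6.0e-04 -1.2e-03 -1.0e+00] w 0.999 t 0.1
-> [ 0.3   0.41  0.25 51.  ] shift [-18.37  -7.61  -0.02] turn 0.419 rows 4.8
-> [ 0.46   0.295  0.24  26.   ] shift [-19.67   1.13   1.  ] turn 0.436 rows 4.7
-> [0.619 0.177 0.225 1.9  ] shift [-17.58   9.12   1.5 ] turn 0.421 rows 4.8
-> [0.619 0.177 0.142 1.9  ] shift [0.  0.  8.3] turn -0.0 rows 2.0
```

Call:
arm_command(steps=[[0.5,-18.4,-7.6,0,0,0,0.419],[0.5,-18.4,-7.6,0,0,0,0.419],[0.5,-18.4,-7.6,0,0,0,0.419],[0.5,-18.4,-7.6,0,0,0,0.419],[0.5,-18.4,-7.6,0,0,0,0.419]])

```text
time: 0.52
eef_pos: [0.3021, 0.4083, 0.2501]
eef_rot: [1.054, 2.959, -0.001]
wrist_force: [0.1, -0.5, 0.7]
gripper_width: 0.501
grasp_force: 0.0
```

Call:
arm_command(steps=[[0.5,-19.7,1.1,1.0,0,0,0.436],[0.5,-19.7,1.1,1.0,0,0,0.436],[0.5,-19.7,1.1,1.0,0,0,0.436],[0.5,-19.7,1.1,1.0,0,0,0.436],[0.5,-19.7,1.1,1.0,0,0,0.436]])

```text
time: 0.93
eef_pos: [0.4626, 0.2925, 0.2398]
eef_rot: [-1.671, -2.66, 0.001]
wrist_force: [-0.0, 0.6, -0.8]
gripper_width: 0.496
grasp_force: 0.0
```

Call:
arm_command(steps=[[0.5,-17.6,9.1,1.5,0,0,0.421],[0.5,-17.6,9.1,1.5,0,0,0.421],[0.5,-17.6,9.1,1.5,0,0,0.421],[0.5,-17.6,9.1,1.5,0,0,0.421],[0.5,-17.6,9.1,1.5,0,0,0.421]])

```text
time: 1.35
eef_pos: [0.6213, 0.1741, 0.2243]
eef_rot: [-2.189, -2.253, 0.001]
wrist_force: [0.1, 1.6, 0.0]
gripper_width: 0.501
grasp_force: 0.0
```

```bash
python3 - <<'E'
from h import *
cv2.imwrite('pics/w1.png',r.get_image('wrist'))
W=r.camera_model('wrist');np.save('w1.npy',W)
plan([(.6185,.177,.142,1.9)])
for p in((.6185,.177,.138),(.6166,.2285,.138),(.6205,.1253,.138)):print(proj(W,p))
E
```

```text
at [0.6245 0.1706 0.223  1.5632] tilt [-5.0e-04 -1.8e-03 -1.0e+00] w 0.497 t 1.4
-> [0.618 0.177 0.142 1.9  ] shift [ 0.65 -0.58  8.1 ] turn -0.006 rows 2.0
[306.5673921  242.25822728]
[305.08098502 161.82403572]
[307.98707742 311.93422664]
```

View pics/w1.png

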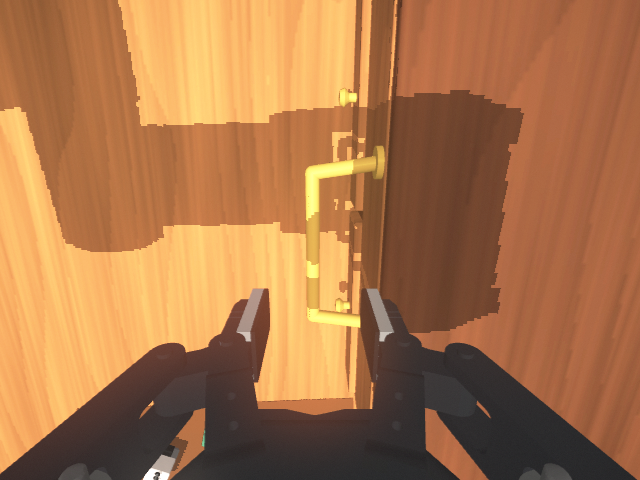

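The wrist view shows the handle bar at column 313, rows 172–318, between the fingers. The arm was still settling, so I hold one call and measure again.

Call:
arm_command(steps=[[0.5,0,0,0,0,0,0],[0.5,0,0,0,0,0,0],[0.5,0,0,0,0,0,0]])

```text
time: 1.65
eef_pos: [0.6187, 0.1772, 0.2253]
eef_rot: [-2.183, -2.258, 0.0]
wrist_force: [-0.3, -0.1, 0.5]
gripper_width: 0.502
grasp_force: 0.0
```

```bash
python3 - <<'E'
from h import *
W=r.camera_model('wrist');im=r.get_image('wrist')
plan([(.6185,.177,.142,1.9)])
for p in((.6185,.177,.138),(.6166,.2285,.138),(.6205,.1253,.138)):print(proj(W,p))
hsv=cv2.cvtColor(im,cv2.COLOR_BGR2HSV)
for v in(190,200,245,270,300):
    row=im[v,290:345].astype(int);print(v,[i+290 for i in range(55) if row[i,1]-row[i,0]>90 and row[i,2]-row[i,1]<55])
E
```

```text
at [0.6186 0.1775 0.2256 1.9715] tilt [-1.e-04  2.e-04 -1.e+00] w 0.497 t 1.7
-> [0.618 0.177 0.142 1.9  ] shift [-0.05 -0.01  8.36] turn 0.001 rows 2.0
[315.24118053 250.88847573]
[315.01365147 172.77969539]
[315.5687535  318.80100887]
190 [310, 311, 312, 313, 314, 315, 316, 317, 318, 319, 320, 321, 322, 323]
200 [310, 311, 312, 313, 314, 315, 316, 317, 318, 319, 320, 321, 322, 323]
245 [313, 314, 315, 316, 317, 318, 319, 320]
270 [292, 293, 310, 311, 312, 313, 314, 315, 316, 317, 318, 319, 320, 321, 322]
300 [291, 313, 314, 315, 316, 317, 318, 319]
```

Call:
arm_command(steps=[[0.5,0,0,2.5,0,0,0],[0.5,0,0,5,0,0,0],[0.5,0,0,7,0,0,0],[0.5,0,0,8.3,0,0,0],[0.5,0,0,8.3,0,0,0]])

```text
time: 2.12
eef_pos: [0.6175, 0.1774, 0.1398]
eef_rot: [-2.18, -2.257, 0.006]
wrist_force: [-0.8, 0.2, -0.3]
gripper_width: 0.502
grasp_force: 0.0
```

Call:
arm_command(steps=[[1,0,0,0,0,0,0],[1,0,0,0,0,0,0],[1,0,0,0,0,0,0],[1,0,0,0,0,0,0],[1,0,0,0,0,0,0]])

```text
time: 2.53
eef_pos: [0.6197, 0.1769, 0.1441]
eef_rot: [2.183, 2.257, 0.004]
wrist_force: [-1.7, 0.9, 6.6]
gripper_width: 0.077
grasp_force: 58.7
```

Call:
arm_command(steps=[[1,0,-0.5,0,0,0,0],[1,0,-1.5,0,0,0,0],[1,0,-2.5,0,0,0,0],[1,0,-3.5,0,0,0,0],[1,0,-4.5,0,0,0,0]])

```text
time: 2.95
eef_pos: [0.5753, 0.1755, 0.1441]
eef_rot: [2.182, 2.256, 0.007]
wrist_force: [3.5, 3.1, 5.3]
gripper_width: 0.079
grasp_force: 59.0
```

Call:
arm_command(steps=[[1,0,-1.2,0,0,0,0],[1,0,-2.4,0,0,0,0],[1,0,-3.6,0,0,0,0],[1,0,-4.8,0,0,0,0],[1,0,-6,0,0,0,0]])

```text
time: 3.37
eef_pos: [0.5153, 0.1736, 0.144]
eef_rot: [2.182, 2.255, 0.008]
wrist_force: [3.5, 2.7, 5.6]
gripper_width: 0.078
grasp_force: 59.1
```

Call:
arm_command(steps=[[1,0,-1.2,0,0,0,0],[1,0,-2.4,0,0,0,0],[1,0,-3.6,0,0,0,0],[1,0,-4.5,0,0,0,0],[1,0,-5,0,0,0,0]])

```text
time: 3.78
eef_pos: [0.4649, 0.172, 0.144]
eef_rot: [2.183, 2.256, 0.007]
wrist_force: [3.5, 3.5, 5.3]
gripper_width: 0.079
grasp_force: 59.1
```

Call:
arm_command(steps=[[1,0,0,0,0,0,0],[1,0,0,0,0,0,0],[0.5,0,0,0,0,0,0],[0.5,0,0,0,0,0,0],[0.5,0,0,0,0,0,0]])

```text
time: 4.2
eef_pos: [0.4644, 0.1713, 0.1424]
eef_rot: [2.184, 2.258, -0.0]
wrist_force: [-0.9, -0.1, 0.2]
gripper_width: 0.486
grasp_force: 0.0
```

Call:
arm_command(steps=[[0.5,0,0,-2.5,0,0,0],[0.5,0,0,-6,0,0,0],[0.5,0,0,-10,0,0,0],[0.5,0,0,-14,0,0,0],[0.5,0,0,-14,0,0,0]])

```text
time: 4.62
eef_pos: [0.4664, 0.1716, 0.2895]
eef_rot: [2.179, 2.252, 0.016]
wrist_force: [-0.8, 0.1, 0.2]
gripper_width: 0.497
grasp_force: 0.0
```

```bash
python3 - <<'E'
from h import *
plan([(.37,.0,.25,1.9)])
t=r.get_image('top');s=r.get_image('scene');cv2.imwrite('pics/top1.png',t);cv2.imwrite('pics/scene1.png',s)
a=cv2.resize(t[150:290,120:340],None,fx=3,fy=3,interpolation=cv2.INTER_CUBIC)
cv2.imwrite('pics/c4.png',a)
E
```

```text
at [0.4664 0.1716 0.2895 1.8934] tilt [ 0.013   0.0013 -0.9999] w 0.497 t 4.6
-> [0.37 0.   0.25 1.9 ] shift [-16.83 -10.21   3.95] turn -0.0 rows 4.8
```

View pics/c4.png

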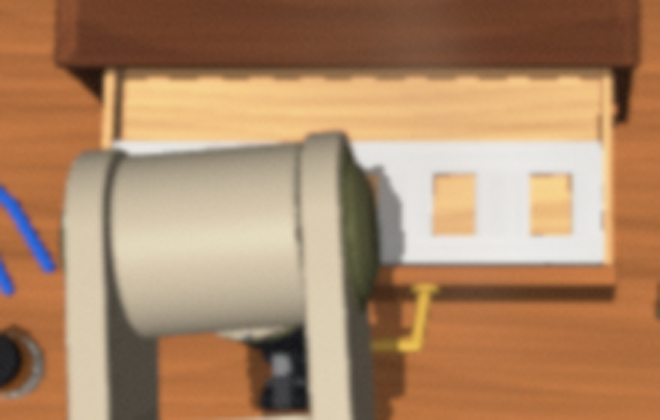

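Bays 3 and 4 are at crop (454,204) and (551,204), both free. I move over the white block and look with both wrist and top.

```bash
python3 - <<'E'
from h import *
plan([(.45,-.01,.28,-9),(.426,-.18,.24,-21)],(.464,.1713,.282,1.9))
E
```

```text
-> [ 0.45 -0.01  0.28 -9.  ] shift [-18.07  -2.     0.2 ] turn 0.19 rows 4.4
-> [  0.426  -0.18    0.24  -21.   ] shift [-17.17   0.29   4.  ] turn 0.209 rows 4.2
```

Call:
arm_command(steps=[[0.4,-18.1,-2,0.2,0,0,0.19],[0.4,-18.1,-2,0.2,0,0,0.19],[0.4,-18.1,-2,0.2,0,0,0.19],[0.4,-18.1,-2,0.2,0,0,0.19],[0.4,-18.1,-2,0.2,0,0,0.19]])

```text
time: 5.13
eef_pos: [0.4495, -0.0139, 0.2785]
eef_rot: [-2.39, -2.035, 0.004]
wrist_force: [1.1, 0.0, -0.3]
gripper_width: 0.604
grasp_force: 0.0
```

Call:
arm_command(steps=[[0.4,-17.2,0.3,4,0,0,0.209],[0.4,-17.2,0.3,4,0,0,0.209],[0.4,-17.2,0.3,4,0,0,0.209],[0.4,-17.2,0.3,4,0,0,0.209],[0.4,-17.2,0.3,4,0,0,0.209]])

```text
time: 5.55
eef_pos: [0.4248, -0.1846, 0.2372]
eef_rot: [-2.589, -1.772, 0.004]
wrist_force: [0.1, 0.6, -0.1]
gripper_width: 0.601
grasp_force: 0.0
```

Call:
arm_command(steps=[[0.4,0,0,0,0,0,0],[0.4,0,0,0,0,0,0],[0.4,0,0,0,0,0,0],[0.4,0,0,0,0,0,0]])

```text
time: 5.88
eef_pos: [0.4267, -0.1792, 0.2404]
eef_rot: [-2.587, -1.782, -0.0]
wrist_force: [0.2, 0.4, 0.2]
gripper_width: 0.599
grasp_force: 0.0
```

```bash
python3 - <<'E'
from h import *
W=r.camera_model('wrist');im=r.get_image('wrist');np.save('w2.npy',W);cv2.imwrite('pics/w2.png',im)
plan([(.426,-.18,.044,-21)]);print(np.round(W['pose'],3).tolist(),W['fx'])
print('white pred',proj(W,(.426,-.182,.044)),'green',proj(W,(.536,-.2167,.044)),'blue',proj(W,(.402,-.3,.044)))
t=r.get_image('top');s=r.get_image('scene');cv2.imwrite('pics/top2.png',t);cv2.imwrite('pics/scene2.png',s)
cv2.imwrite('pics/c5.png',cv2.resize(t[150:260,120:340],(770,385),interpolation=cv2.INTER_CUBIC))
E
```

```text
at [  0.4267  -0.1793   0.2405 -20.8559] tilt [ 2.e-04 -0.e+00 -1.e+00] w 0.6 t 5.9
-> [  0.426  -0.18    0.044 -21.   ] shift [-0.09 -0.04 19.65] turn 0.003 rows 4.7
[[0.934, -0.339, -0.112, 0.455], [-0.356, -0.887, -0.292, -0.105], [-0.0, 0.313, -0.95, 0.364], [0.0, 0.0, 0.0, 1.0]] 338.3697576371762
white pred [315.09379364 213.78451456] green [434.09720687 206.97690019] blue [333.16493197 320.19598536]
```

View pics/w2.png

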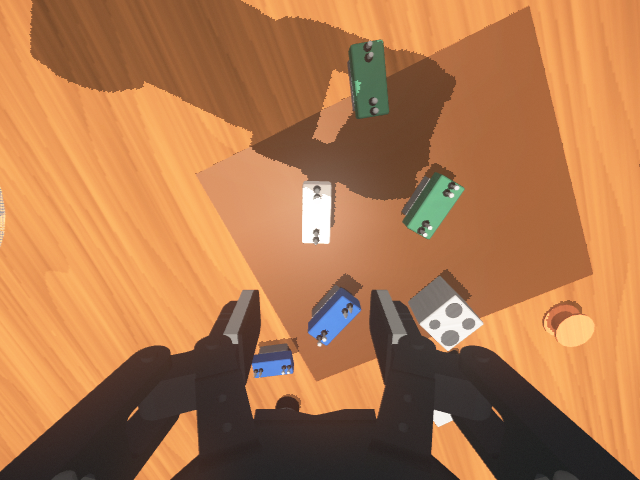

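View pics/c5.png

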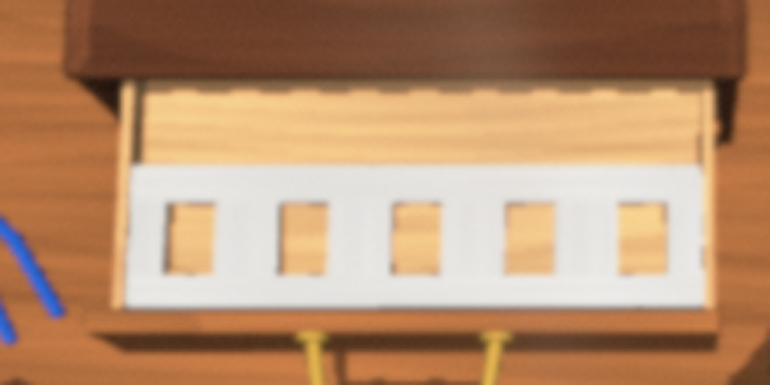

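All five openings are empty. The white head is centred at (316,212) in the wrist view, against a prediction of (315,214). Green is at (434,205) and blue at (334,317), both also close to prediction. Now I locate the openings and plan.

```bash
python3 - <<'E'
from h import *
T=r.camera_model('top');S=r.camera_model('scene');W=np.load('w2.npy',allow_pickle=True).item()
c5=lambda u,v:((u+.5)/3.5-.5+120,(v+.5)/3.5-.5+150)
# hole spans read in crop
for i,(a,b,c,d) in enumerate([(165,215,203,274),(279,328,203,274),(391,441,203,274),(504,554,203,274),(618,667,203,274)]):
    print('bay',i,atz(T,*c5((a+b)/2,(c+d)/2),.097).round(4))
h=np.array([.4644,.1718]);c=np.radians(1.9);ex=np.array([np.cos(c),np.sin(c)]);ey=np.array([-np.sin(c),np.cos(c)])
for i in range(5):print('from handle',i,(h+.111*ex+(2-i)*.072*ey).round(4))
for n,p in(('white',(316,213)),('green',(434,205.5)),('blue',(334,317))):print(n,atz(W,*p,.044).round(4))
s=cv2.imread('pics/scene2.png');cv2.imwrite('pics/c6.png',cv2.resize(s[230:330,255:515],(780,300),interpolation=cv2.INTER_CUBIC))
plan([(.426,-.181,.08,-21),(.426,-.181,.044,-21)])
E
```

```text
bay 0 [0.5699 0.3184 0.097 ]
bay 1 [0.5721 0.2465 0.097 ]
bay 2 [0.5744 0.1752 0.097 ]
bay 3 [0.5766 0.1033 0.097 ]
bay 4 [0.5789 0.0311 0.097 ]
from handle 0 [0.5706 0.3194]
from handle 1 [0.573  0.2474]
from handle 2 [0.5753 0.1755]
from handle 3 [0.5777 0.1035]
from handle 4 [0.5801 0.0316]
white [ 0.4271 -0.1816  0.044 ]
green [ 0.5363 -0.2152  0.044 ]
blue [ 0.4042 -0.2966  0.044 ]
at [  0.4267  -0.1796   0.2405 -20.8759] tilt [ 4.e-04 -2.e-04 -1.e+00] w 0.599 t 6.0
-> [  0.426  -0.181   0.08  -21.   ] shift [-0.16 -0.02 16.05] turn 0.002 rows 3.8
-> [  0.426  -0.181   0.044 -21.   ] shift [0.  0.  3.6] turn -0.0 rows 0.9
```

View pics/c6.png

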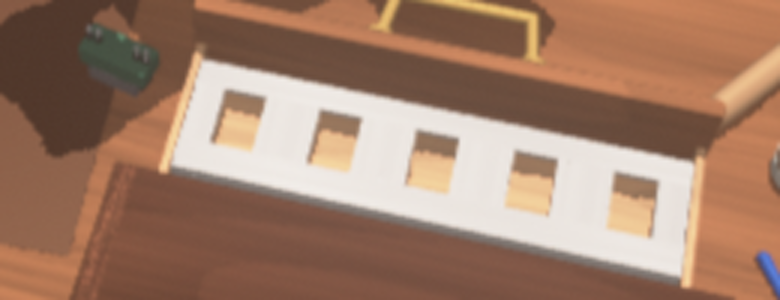

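Scene shows the bay4 opening at crop (239,120), consistent with the top view. Grasping white.

Call:
arm_command(steps=[[0.4,-0.2,0,4,0,0,0],[0.4,-0.2,0,8,0,0,0],[0.4,-0.2,0,12,0,0,0],[0.4,-0.2,0,15,0,0,0],[0.4,-0.2,0,16,0,0,0]])

```text
time: 6.45
eef_pos: [0.4244, -0.1808, 0.0768]
eef_rot: [-2.583, -1.778, 0.003]
wrist_force: [0.4, 0.3, 0.4]
gripper_width: 0.6
grasp_force: 0.0
```

Call:
arm_command(steps=[[0.4,0,0,1.2,0,0,0],[0.4,0,0,2.4,0,0,0],[0.4,0,0,3.6,0,0,0],[0.4,0,0,3.6,0,0,0],[0.4,0,0,3.6,0,0,0]])

```text
time: 6.87
eef_pos: [0.4259, -0.182, 0.0444]
eef_rot: [-2.588, -1.781, 0.0]
wrist_force: [-0.0, 0.8, 0.0]
gripper_width: 0.604
grasp_force: 0.0
```

Call:
arm_command(steps=[[1,0,0,0,0,0,0],[1,0,0,0,0,0,0],[1,0,0,0,0,0,0],[1,0,0,0,0,0,0],[1,0,0,0,0,0,0]])

```text
time: 7.28
eef_pos: [0.4262, -0.1825, 0.0453]
eef_rot: [2.587, 1.779, 0.001]
wrist_force: [-0.2, 1.2, 6.8]
gripper_width: 0.312
grasp_force: 59.1
```

```bash
python3 - <<'E'
from h import *
T=r.camera_model('top');S=r.camera_model('scene')
c5=lambda u,v:((u+.5)/3.5-.5+120,(v+.5)/3.5-.5+150);c6=lambda u,v:((u+.5)/3-.5+255,(v+.5)/3-.5+230)
for n,a,b in(('4',(642.5,238.5),(239.5,120)),('0',(190,238.5),(632.5,204.5))):print(n,tri([(T,*c5(*a)),(S,*c6(*b))]),atz(S,*c6(*b),.097).round(4))
plan([(.426,-.18,.22,-21),(.50,-.08,.22,-55),(.5795,.0313,.22,-88.1),(.5795,.0313,.17,-88.1)])
E
```

```text
4 (array([0.57882763, 0.03169978, 0.0965791 ]), [0.6, 0.6]) [0.5789 0.0324 0.097 ]
0 (array([0.56991064, 0.31898332, 0.09656963]), [0.4, 0.4]) [0.57   0.3194 0.097 ]
at [  0.4262  -0.1825   0.0453 -20.9705] tilt [ 0.0016 -0.001  -1.    ] w 0.312 t 7.3
-> [  0.426  -0.18    0.22  -21.   ] shift [  0.23  -0.11 -17.47] turn 0.001 rows 4.2
-> [  0.5   -0.08   0.22 -55.  ] shift [11.99  3.32 -0.  ] turn 0.593 rows 4.7
-> [ 5.80e-01  3.10e-02  2.20e-01 -8.81e+01] shift [12.9  -4.56 -0.  ] turn 0.578 rows 4.6
-> [ 5.80e-01  3.10e-02  1.70e-01 -8.81e+01] shift [0. 0. 5.] turn -0.0 rows 1.2
```

Call:
arm_command(steps=[[1,0.2,0,-2,0,0,0],[1,0.2,0,-6,0,0,0],[1,0.2,0,-10,0,0,0],[1,0.2,0,-14,0,0,0],[1,0.2,0,-17.5,0,0,0]])

```text
time: 7.7
eef_pos: [0.4263, -0.1802, 0.2224]
eef_rot: [2.587, 1.779, 0.001]
wrist_force: [1.1, -0.7, -0.1]
gripper_width: 0.313
grasp_force: 59.5
```

Call:
arm_command(steps=[[1,2.4,0.7,0,0,0,0.118],[1,4.8,1.3,0,0,0,0.236],[1,7.2,2,0,0,0,0.355],[1,9.6,2.7,0,0,0,0.474],[1,12,3.3,0,0,0,0.593]])

```text
time: 8.12
eef_pos: [0.5007, -0.0792, 0.2198]
eef_rot: [2.998, 0.937, 0.001]
wrist_force: [-0.3, -0.3, -1.2]
gripper_width: 0.314
grasp_force: 59.5
```

Call:
arm_command(steps=[[1,2.6,-0.9,0,0,0,0.116],[1,5.2,-1.8,0,0,0,0.232],[1,7.8,-2.7,0,0,0,0.348],[1,10.4,-3.6,0,0,0,0.464],[1,12.9,-4.5,0,0,0,0.578]])

```text
time: 8.53
eef_pos: [0.5805, 0.032, 0.2197]
eef_rot: [3.141, 0.044, 0.0]
wrist_force: [-0.7, -0.7, -0.2]
gripper_width: 0.313
grasp_force: 59.5
```

Call:
arm_command(steps=[[1,0,0,1,0,0,0],[1,0,0,3,0,0,0],[1,0,0,5,0,0,0],[1,0,0,5,0,0,0],[1,0,0,5,0,0,0]])

```text
time: 8.95
eef_pos: [0.5796, 0.0305, 0.1691]
eef_rot: [-3.141, -0.053, 0.003]
wrist_force: [-0.4, -0.3, -1.2]
gripper_width: 0.311
grasp_force: 59.6
```

```bash
python3 - <<'E'
from h import *
plan([(.579,.0318,.14,-88.1)]);print(r.state()['wrist_force'].round(1))
W=r.camera_model('wrist');np.save('w3.npy',W);w=r.get_image('wrist');s=r.get_image('scene')
cv2.imwrite('pics/w3.png',w);cv2.imwrite('pics/s3.png',s)
cv2.imwrite('pics/c7.png',np.hstack([cv2.resize(s[200:320,270:370],(500,600),interpolation=cv2.INTER_CUBIC),w[0:480,170:470]][:1]+[cv2.copyMakeBorder(w[:,170:470],0,120,0,0,cv2.BORDER_CONSTANT)]))
E
```

```text
at [ 5.79600e-01  3.05000e-02  1.69100e-01 -8.80484e+01] tilt [-1.8e-03  2.0e-04 -1.0e+00] w 0.311 t 8.9
-> [ 5.79e-01  3.20e-02  1.40e-01 -8.81e+01] shift [-0.05 -0.13  2.91] turn 0.001 rows 0.7
[-0.4 -0.3 -1.2]
```

View pics/c7.png

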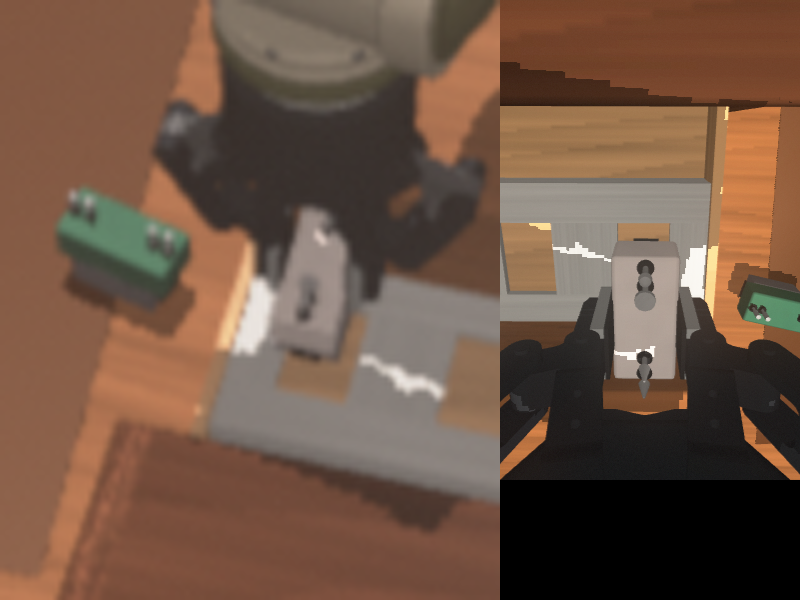

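The wrist view shows the white head centred between the pads (columns 283–349, rows 242–380), and bay4's far edge at row 223, columns 287–340. I check both against projection.

```bash
python3 - <<'E'
from h import *
W=np.load('w3.npy',allow_pickle=True).item()
c=np.radians(1.9);ex=np.array([np.cos(c),np.sin(c),0]);ey=np.array([-np.sin(c),np.cos(c),0])
b=np.array([.579,.0318,.097]);t=np.array([.5796,.0305,.169])
for y in(.016,-.016):print('hole far',proj(W,b+.024*ex+y*ey).round(1))
b3=b+.072*ey
print('bay3 corners',[proj(W,b3+x*ex+y*ey).round(1).tolist() for x in(.024,-.024) for y in(-.016,.016)])
for x in(.03,-.03):
  for y in(.014,-.014):print('head',proj(W,t+x*ex+y*ey+[0,0,-.0013]).round(1),proj(W,t+x*ex+y*ey+[0,0,-.0233]).round(1))
w=cv2.imread('pics/w3.png');cv2.imwrite('pics/c8.png',cv2.resize(w[160:400,150:420],None,fx=2.4,fy=2.4,interpolation=cv2.INTER_CUBIC))
E
```

```text
hole far [284.2 223.6]
hole far [337.4 223.6]
bay3 corners [[217.6, 223.5], [164.4, 223.5], [224.3, 295.0], [174.7, 294.9]]
head [276.8 257.3] [281.9 239.4]
head [347.3 257.4] [343.  239.5]
head [281.4 380.6] [285.4 349.8]
head [343.2 380.6] [339.8 349.9]
```

View pics/c8.png

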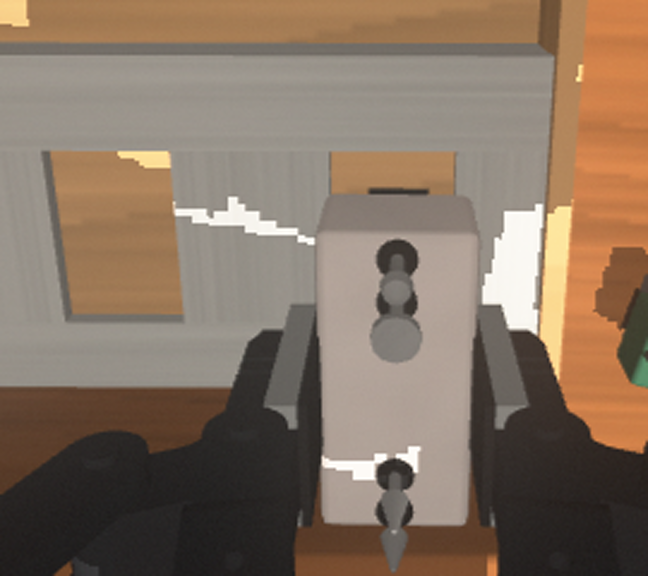

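The head and the opening show the same small camera bias, so they line up within about 0.5 mm. Inserting and pressing.

Call:
arm_command(steps=[[1,0,-0.1,0.8,0,0,0],[1,0,-0.1,1.6,0,0,0],[1,0,-0.1,2.3,0,0,0],[1,0,-0.1,2.8,0,0,0],[1,0,-0.1,3.3,0,0,0]])

```text
time: 9.47
eef_pos: [0.5798, 0.0316, 0.1356]
eef_rot: [-3.141, -0.053, 0.001]
wrist_force: [-4.4, -0.2, 4.2]
gripper_width: 0.31
grasp_force: 60.2
```

Call:
arm_command(steps=[[1,0,0,0.3,0,0,0],[1,0,0,0.6,0,0,0],[1,0,0,0.9,0,0,0],[1,0,0,1.2,0,0,0],[1,0,0,1.3,0,0,0]])

```text
time: 9.88
eef_pos: [0.5806, 0.0315, 0.1241]
eef_rot: [3.141, 0.053, 0.004]
wrist_force: [-0.6, -0.4, 5.2]
gripper_width: 0.314
grasp_force: 60.5
```

Call:
arm_command(steps=[[1,0,0,0.2,0,0,0],[1,0,0,0.4,0,0,0],[1,0,0,0.5,0,0,0],[1,0,0,0.6,0,0,0],[1,0,0,0.6,0,0,0]])

```text
time: 10.3
eef_pos: [0.5815, 0.0316, 0.1202]
eef_rot: [3.14, 0.053, 0.01]
wrist_force: [-2.4, 0.5, 20.4]
gripper_width: 0.311
grasp_force: 62.1
```

Call:
arm_command(steps=[[1,0,0,0.2,0,0,0],[1,0,0,0.3,0,0,0],[1,0,0,0.3,0,0,0]])

```text
time: 10.55
eef_pos: [0.5833, 0.0316, 0.1201]
eef_rot: [3.14, 0.053, 0.02]
wrist_force: [-2.3, 1.7, 37.1]
gripper_width: 0.311
grasp_force: 64.3
```

Call:
arm_command(steps=[[1,0,0,-0.8,0,0,0],[0.6,0,0,-0.8,0,0,0],[0.6,0,0,-0.8,0,0,0],[0.6,0,0,-0.8,0,0,0],[0.6,0,0,-0.8,0,0,0]])

```text
time: 10.97
eef_pos: [0.58, 0.0316, 0.1221]
eef_rot: [-3.141, -0.053, 0.0]
wrist_force: [-0.6, 0.3, 0.6]
gripper_width: 0.396
grasp_force: 0.0
```

Call:
arm_command(steps=[[0.6,0,0,-3,0,0,0],[0.6,0,0,-6,0,0,0],[0.6,0,0,-10,0,0,0],[0.6,0,0,-10,0,0,0],[0.6,0,0,-10,0,0,0]])

```text
time: 11.38
eef_pos: [0.5807, 0.0316, 0.2244]
eef_rot: [3.14, 0.053, 0.008]
wrist_force: [0.6, 0.5, -0.5]
gripper_width: 0.405
grasp_force: 0.0
```

```bash
python3 - <<'E'
from h import *
plan([(.558,-.09,.22,-68),(.5363,-.2155,.22,-48.5),(.5363,-.2155,.08,-48.5)])
W=r.camera_model('wrist');w=r.get_image('wrist');np.save('w4.npy',W);cv2.imwrite('pics/w4.png',w)
c=np.radians(1.9);ex=np.array([np.cos(c),np.sin(c),0]);ey=np.array([-np.sin(c),np.cos(c),0])
b=np.array([.579,.0318,.119])
for x in(.03,-.03):
  for y in(.014,-.014):print('head home',proj(W,b+x*ex+y*ey).round(1),'15mm high',proj(W,b+x*ex+y*ey+[0,0,.015]).round(1))
cv2.imwrite('pics/c9.png',cv2.resize(w[160:400,150:420],None,fx=2.4,fy=2.4,interpolation=cv2.INTER_CUBIC))
E
```

```text
at [ 5.80700e-01  3.16000e-02  2.24400e-01 -8.80603e+01] tilt [ 4.8e-03 -8.0e-04 -1.0e+00] w 0.405 t 11.4
-> [  0.558  -0.09    0.22  -68.   ] shift [-2.68 12.07  0.44] turn -0.35 rows 3.0
-> [  0.536  -0.216   0.22  -48.5  ] shift [-6.71 10.82 -0.  ] turn -0.34 rows 3.1
-> [  0.536  -0.216   0.08  -48.5  ] shift [ 0.  0. 14.] turn -0.0 rows 3.4
head home [292.4 204.4] 15mm high [291.  209.4]
head home [332.9 204.4] 15mm high [334.1 209.5]
head home [294.  283.3] 15mm high [292.8 292.7]
head home [331.5 283.3] 15mm high [332.6 292.7]
```

View pics/c9.png

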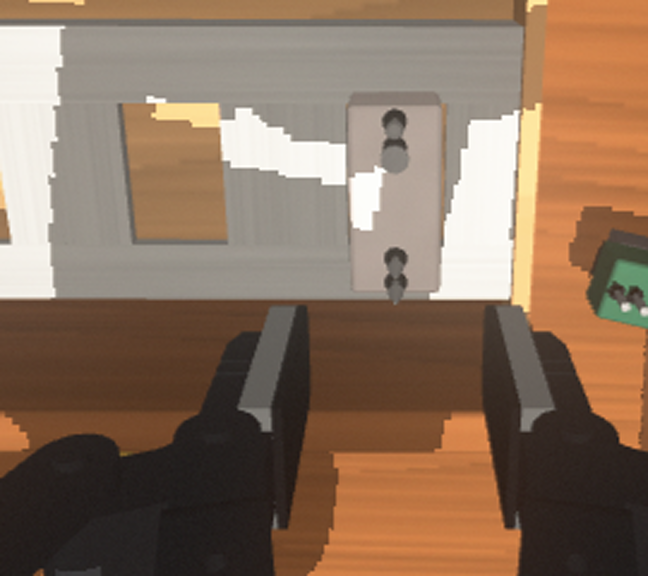

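White is home: its head top spans rows 203–281 against the predicted 204–283 for home. I check by image code that green and blue haven't moved.

```bash
cat >> h.py <<'E'
def blobs(im,hue,lo=60,minv=30,amin=40):
    h=cv2.cvtColor(im,cv2.COLOR_BGR2HSV);m=cv2.inRange(h,(hue[0],lo,minv),(hue[1],255,255))
    cs,_=cv2.findContours(m,cv2.RETR_EXTERNAL,cv2.CHAIN_APPROX_NONE)
    return [cv2.minAreaRect(c) for c in cs if cv2.contourArea(c)>amin]
G=(60,95);B=(105,130)
E
python3 - <<'E'
from h import *
T=r.camera_model('top')
t=r.get_image('top')
for n,im in(('t0',cv2.imread('pics/top0.png')),('now',t)):
  for c,hu in(('G',G),('B',B)):
    for (x,y),s,a in blobs(im,hu):
        if 330<x<500 and 200<y<380:print(n,c,round(x,1),round(y,1),np.round(s,1),round(a,1),atz(T,x,y,.044).round(4))
E
```

```text
t0 G 353.0 252.9 [24.7 11.9] 14.0 [ 0.5112 -0.0855  0.044 ]
t0 G 408.8 244.1 [25.  12.7] 51.3 [ 0.5356 -0.2147  0.044 ]
t0 B 462.3 343.5 [11.  20.4] 11.3 [ 0.3123 -0.3355  0.044 ]
t0 B 445.5 303.4 [27.4 13.9] 60.3 [ 0.4012 -0.2985  0.044 ]
now G 353.0 252.9 [24.7 11.9] 14.0 [ 0.5112 -0.0855  0.044 ]
now G 408.8 244.1 [25.  12.7] 51.3 [ 0.5356 -0.2147  0.044 ]
now B 462.3 343.5 [11.  20.4] 11.3 [ 0.3123 -0.3355  0.044 ]
now B 445.5 303.4 [27.4 13.9] 60.3 [ 0.4012 -0.2985  0.044 ]
```

Call:
arm_command(steps=[[0.4,-2.7,12.1,0.4,0,0,-0.35],[0.4,-2.7,12.1,0.4,0,0,-0.35],[0.4,-2.7,12.1,0.4,0,0,-0.35],[0.4,-2.7,12.1,0.4,0,0,-0.35]])

```text
time: 11.82
eef_pos: [0.5558, -0.0946, 0.2164]
eef_rot: [-3.082, -0.604, 0.005]
wrist_force: [0.1, 0.3, -0.2]
gripper_width: 0.6
grasp_force: 0.0
```

Call:
arm_command(steps=[[0.4,-6.7,10.8,0,0,0,-0.34],[0.4,-6.7,10.8,0,0,0,-0.34],[0.4,-6.7,10.8,0,0,0,-0.34],[0.4,-6.7,10.8,0,0,0,-0.34],[0.4,-6.7,10.8,0,0,0,-0.34]])

```text
time: 12.23
eef_pos: [0.5347, -0.2175, 0.2167]
eef_rot: [-2.939, -1.104, 0.003]
wrist_force: [0.4, 0.6, 0.6]
gripper_width: 0.602
grasp_force: 0.0
```

Call:
arm_command(steps=[[0.4,0,0,0,0,0,0],[0.4,0,0,0,0,0,0],[0.4,0,0,0,0,0,0]])

```text
time: 12.48
eef_pos: [0.5357, -0.2138, 0.2181]
eef_rot: [-2.937, -1.114, 0.0]
wrist_force: [0.3, -0.1, 0.2]
gripper_width: 0.604
grasp_force: 0.0
```

```bash
python3 - <<'E'
from h import *
W=r.camera_model('wrist');im=r.get_image('wrist');cv2.imwrite('pics/w5.png',im)
plan([(.5363,-.2155,.044,-48.5)])
print('pred green',proj(W,(.5363,-.2155,.044)),'blue',proj(W,(.403,-.298,.044)))
for c,hu in(('G',G),('B',B)):
  for q in blobs(im,hu,amin=300):
    (x,y),s,a=q;bx=cv2.boxPoints(q);P=np.array([atz(W,*p,.044) for p in bx]);e=[P[1]-P[0],P[2]-P[1]];k=max(e,key=np.linalg.norm)
    print(c,round(x,1),round(y,1),np.round([np.linalg.norm(v) for v in e],3),P.mean(0).round(4),'long yaw',np.degrees(np.arctan2(k[1],k[0])).round(1))
E
```

```text
at [  0.5357  -0.2139   0.2182 -48.4555] tilt [-2.e-04  3.e-04 -1.e+00] w 0.603 t 12.5
-> [ 5.36e-01 -2.16e-01  4.40e-02 -4.85e+01] shift [-0.06  0.16 17.42] turn 0.001 rows 4.2
pred green [316.0887609  217.62522011] blue [290.64404714 359.58600587]
G 319.0 217.4 [0.059 0.026] [ 0.5375 -0.218   0.044 ] long yaw 38.7
G 187.5 138.6 [0.031 0.06 ] [ 0.5156 -0.0889  0.044 ] long yaw -101.4
B 294.2 355.6 [0.072 0.027] [ 0.4083 -0.2982  0.044 ] long yaw 30.2
```

Call:
arm_command(steps=[[0.4,-0.1,0.2,4,0,0,0.025],[0.4,-0.1,0.2,8,0,0,0.025],[0.4,-0.1,0.2,12,0,0,0.025],[0.4,-0.1,0.2,14,0,0,0.025],[0.4,-0.1,0.2,15,0,0,0.025]])

```text
time: 12.95
eef_pos: [0.535, -0.2159, 0.0653]
eef_rot: [-2.947, -1.075, 0.005]
wrist_force: [-0.7, -0.1, -0.2]
gripper_width: 0.595
grasp_force: 0.0
```

Call:
arm_command(steps=[[0.4,0,0,1,0,0,0],[0.4,0,0,2,0,0,0],[0.4,0,0,2.4,0,0,0],[0.4,0,0,2.4,0,0,0],[0.4,0,0,2.4,0,0,0]])

```text
time: 13.37
eef_pos: [0.5364, -0.2178, 0.0451]
eef_rot: [2.951, 1.075, 0.001]
wrist_force: [-0.1, -0.2, -0.0]
gripper_width: 0.595
grasp_force: 0.0
```

Call:
arm_command(steps=[[1,0,0,0,0,0,0],[1,0,0,0,0,0,0],[1,0,0,0,0,0,0],[1,0,0,0,0,0,0],[1,0,0,0,0,0,0]])

```text
time: 13.78
eef_pos: [0.5364, -0.2179, 0.0454]
eef_rot: [2.95, 1.075, 0.002]
wrist_force: [-0.6, 0.1, 6.6]
gripper_width: 0.314
grasp_force: 59.8
```

```bash
python3 - <<'E'
from h import *
plan([(.5365,-.2165,.22,-49.9),(.557,-.056,.22,-69),(.5768,.1036,.22,-88.1),(.5768,.1036,.17,-88.1)])
E
```

```text
at [ 5.36400e-01 -2.17900e-01  4.54000e-02 -4.99654e+01] tilt [ 0.0017 -0.0012 -1.    ] w 0.314 t 13.8
-> [  0.536  -0.216   0.22  -49.9  ] shift [  0.1   -0.11 -17.46] turn -0.001 rows 4.2
-> [ 5.57e-01 -5.60e-02  2.20e-01 -6.90e+01] shift [ 11.91 -10.96  -0.  ] turn 0.333 rows 3.9
-> [  0.577   0.104   0.22  -88.1  ] shift [  7.57 -14.19  -0.  ] turn 0.333 rows 3.9
-> [  0.577   0.104   0.17  -88.1  ] shift [0. 0. 5.] turn -0.0 rows 1.2
```

Call:
arm_command(steps=[[1,0.1,-0.1,-2,0,0,0],[1,0.1,-0.1,-6,0,0,0],[1,0.1,-0.1,-10,0,0,0],[1,0.1,-0.1,-14,0,0,0],[1,0.1,-0.1,-17.5,0,0,0]])

```text
time: 14.2
eef_pos: [0.5359, -0.216, 0.2222]
eef_rot: [2.951, 1.075, 0.001]
wrist_force: [1.4, -0.2, -0.2]
gripper_width: 0.312
grasp_force: 59.4
```

Call:
arm_command(steps=[[1,2.4,-2.2,0,0,0,0.067],[1,4.8,-4.4,0,0,0,0.133],[1,7.2,-6.6,0,0,0,0.2],[1,9.6,-8.8,0,0,0,0.267],[1,11.9,-11,0,0,0,0.333]])

```text
time: 14.62
eef_pos: [0.5563, -0.0538, 0.2194]
eef_rot: [-3.09, -0.566, 0.0]
wrist_force: [1.1, 0.1, -0.9]
gripper_width: 0.311
grasp_force: 59.4
```

Call:
arm_command(steps=[[1,1.5,-2.8,0,0,0,0.067],[1,3,-5.7,0,0,0,0.133],[1,4.6,-8.5,0,0,0,0.2],[1,6.1,-11.3,0,0,0,0.267],[1,7.6,-14.2,0,0,0,0.333]])

```text
time: 15.03
eef_pos: [0.5765, 0.1059, 0.2194]
eef_rot: [3.141, 0.046, -0.0]
wrist_force: [0.3, 0.1, -0.4]
gripper_width: 0.314
grasp_force: 59.4
```

Call:
arm_command(steps=[[1,0,0,1,0,0,0],[1,0,0,3,0,0,0],[1,0,0,5,0,0,0],[1,0,0,5,0,0,0],[1,0,0,5,0,0,0]])

```text
time: 15.45
eef_pos: [0.5763, 0.1042, 0.1689]
eef_rot: [-3.141, -0.051, 0.003]
wrist_force: [-0.5, 0.1, -0.6]
gripper_width: 0.314
grasp_force: 59.4
```

```bash
python3 - <<'E'
from h import *
plan([(.5768,.1036,.142,-88.1)]);s=r.state()
W=r.camera_model('wrist');w=r.get_image('wrist');cv2.imwrite('pics/w6.png',w)
c=np.radians(1.9);ex=np.array([np.cos(c),np.sin(c),0]);ey=np.array([-np.sin(c),np.cos(c),0])
t=np.array(s['eef_pos'])
print('pred far edge',[proj(W,t+.03*ex+y*ey-[0,0,z]).round(1).tolist() for z in(.0013,.0233) for y in(.014,-.014)],'near',[proj(W,t-.03*ex+y*ey-[0,0,.0013]).round(1).tolist() for y in(.014,-.014)])
h=cv2.cvtColor(w,cv2.COLOR_BGR2HSV);m=cv2.inRange(h,(60,60,20),(95,255,255))[:,230:400]
ys=np.where((m>0).sum(1)>25)[0];print('rows',ys.min(),ys.max())
for v in(235,250,262,300,340,360):
    x=np.where(m[v]>0)[0];print(v,(x.min()+230,x.max()+230) if len(x) else None)
bay=np.array([.5768,.1036,.097]);print('hole far',[proj(W,bay+.024*ex+y*ey).round(1).tolist() for y in(.016,-.016)])
cv2.imwrite('pics/c10.png',cv2.resize(w[160:400,150:420],None,fx=2.4,fy=2.4,interpolation=cv2.INTER_CUBIC))
# top: deck edge shift check vs earlier
g=cv2.cvtColor(w,cv2.COLOR_BGR2GRAY)
for v in(226,229,232):print(v,np.round(np.argsort(-np.abs(np.diff(cv2.GaussianBlur(g[v:v+1],(3,1),0)[0].astype(int)))[150:420])[:10]+150))
E
```

```text
at [  0.5763   0.1042   0.1689 -88.1233] tilt [-0.0021  0.     -1.    ] w 0.314 t 15.4
-> [  0.577   0.104   0.142 -88.1  ] shift [0.05 0.06 2.69] turn -0.0 rows 0.6
pred far edge [[276.7, 257.6], [347.3, 257.6], [281.8, 239.7], [342.9, 239.6]] near [[281.5, 380.9], [343.4, 380.9]]
rows 255 376
235 None
250 (np.int64(307), np.int64(307))
262 (np.int64(282), np.int64(345))
300 (np.int64(283), np.int64(346))
340 (np.int64(284), np.int64(345))
360 (np.int64(284), np.int64(345))
hole far [[287.2, 222.1], [340.6, 222.0]]
226 [408 409 402 158 209 159 403 407 223 401]
229 [408 409 402 158 209 223 159 403 407 210]
232 [408 401 158 209 409 407 223 159 402 210]
```

Alignment is the same as with white, so I insert.

Call:
arm_command(steps=[[1,0,0.05,0.8,0,0,0],[1,0,0.05,1.6,0,0,0],[1,0,0.05,2.3,0,0,0],[1,0,0.05,2.8,0,0,0],[1,0,0.05,3.3,0,0,0]])

```text
time: 15.92
eef_pos: [0.5772, 0.1038, 0.1363]
eef_rot: [3.141, 0.051, 0.003]
wrist_force: [2.7, -0.2, 3.7]
gripper_width: 0.314
grasp_force: 60.1
```

Call:
arm_command(steps=[[1,0,0,0.3,0,0,0],[1,0,0,0.6,0,0,0],[1,0,0,0.9,0,0,0],[1,0,0,1.2,0,0,0],[1,0,0,1.3,0,0,0]])

```text
time: 16.33
eef_pos: [0.5773, 0.1039, 0.1241]
eef_rot: [3.141, 0.052, 0.004]
wrist_force: [1.2, -0.0, 4.0]
gripper_width: 0.312
grasp_force: 60.6
```

Call:
arm_command(steps=[[1,0,0,0.2,0,0,0],[1,0,0,0.4,0,0,0],[1,0,0,0.6,0,0,0],[1,0,0,0.7,0,0,0],[1,0,0,0.7,0,0,0]])

```text
time: 16.75
eef_pos: [0.5788, 0.1039, 0.1202]
eef_rot: [3.141, 0.052, 0.013]
wrist_force: [-1.7, 0.3, 26.4]
gripper_width: 0.313
grasp_force: 63.2
```

Call:
arm_command(steps=[[1,0,0,0.2,0,0,0],[1,0,0,0.2,0,0,0]])

```text
time: 16.92
eef_pos: [0.58, 0.104, 0.1201]
eef_rot: [3.141, 0.052, 0.02]
wrist_force: [-1.0, 1.3, 36.6]
gripper_width: 0.311
grasp_force: 64.5
```

Call:
arm_command(steps=[[1,0,0,-0.8,0,0,0],[0.6,0,0,-0.8,0,0,0],[0.6,0,0,-0.8,0,0,0],[0.6,0,0,-0.8,0,0,0],[0.6,0,0,-0.8,0,0,0]])

```text
time: 17.33
eef_pos: [0.5767, 0.1039, 0.1221]
eef_rot: [-3.141, -0.051, 0.0]
wrist_force: [0.4, -0.0, 0.4]
gripper_width: 0.403
grasp_force: 0.0
```

Call:
arm_command(steps=[[0.6,0,0,-3,0,0,0],[0.6,0,0,-6,0,0,0],[0.6,0,0,-10,0,0,0],[0.6,0,0,-10,0,0,0],[0.6,0,0,-10,0,0,0]])

```text
time: 17.75
eef_pos: [0.5774, 0.1039, 0.2244]
eef_rot: [3.141, 0.052, 0.008]
wrist_force: [0.6, -0.3, -0.4]
gripper_width: 0.404
grasp_force: 0.0
```

```bash
python3 - <<'E'
from h import *
plan([(.52,-.03,.22,-78),(.46,-.17,.22,-69),(.403,-.298,.22,-60)])
T=r.camera_model('top');W=r.camera_model('wrist');w=r.get_image('wrist');t=r.get_image('top');cv2.imwrite('pics/w7.png',w)
for c,hu in(('G',G),('B',B)):
    for (x,y),s,a in blobs(t,hu):
        if 250<x<500 and 170<y<380:print('top',c,round(x,1),round(y,1),np.round(s,1),round(a,1),atz(T,x,y,.044).round(4))
c=np.radians(1.9);ex=np.array([np.cos(c),np.sin(c),0]);ey=np.array([-np.sin(c),np.cos(c),0]);b=np.array([.5768,.1036,.119])
print('home pred',[proj(W,b+x*ex).round(1).tolist() for x in(.03,-.03)],'high',[proj(W,b+x*ex+[0,0,.015]).round(1).tolist() for x in(.03,-.03)])
m=cv2.inRange(cv2.cvtColor(w,cv2.COLOR_BGR2HSV),(60,60,20),(95,255,255))[:,280:345];ys=np.where((m>0).sum(1)>18)[0];print(ys.min(),ys.max(),[(np.where(m[v])[0].min()+280,np.where(m[v])[0].max()+280) for v in(215,240,270)])
E
```

```text
at [  0.5774   0.1039   0.2244 -88.1162] tilt [ 4.8e-03 -1.0e-04 -1.0e+00] w 0.404 t 17.8
-> [ 5.2e-01 -3.0e-02  2.2e-01 -7.8e+01] shift [-6.17 13.19  0.44] turn -0.177 rows 3.5
-> [  0.46  -0.17   0.22 -69.  ] shift [-8.78 12.45 -0.  ] turn -0.157 rows 3.7
-> [  0.403  -0.298   0.22  -60.   ] shift [-9.91  9.91 -0.  ] turn -0.157 rows 3.4
top G 353.1 252.9 [24.5 11.9] 14.0 [ 0.5111 -0.0858  0.044 ]
top B 462.3 343.5 [11.  20.4] 11.3 [ 0.3123 -0.3355  0.044 ]
top B 445.5 303.4 [27.4 13.9] 60.3 [ 0.4012 -0.2985  0.044 ]
home pred [[313.5, 202.8], [313.6, 281.9]] high [[313.4, 207.7], [313.6, 291.2]]
230 261 [(np.int64(298), np.int64(306)), (np.int64(296), np.int64(322)), (np.int64(297), np.int64(311))]
```

Call:
arm_command(steps=[[0.4,-6.2,13.2,0.4,0,0,-0.177],[0.4,-6.2,13.2,0.4,0,0,-0.177],[0.4,-6.2,13.2,0.4,0,0,-0.177],[0.4,-6.2,13.2,0.4,0,0,-0.177]])

```text
time: 18.18
eef_pos: [0.517, -0.0326, 0.2167]
eef_rot: [-3.124, -0.327, 0.006]
wrist_force: [0.3, 0.2, 0.4]
gripper_width: 0.597
grasp_force: 0.0
```

Call:
arm_command(steps=[[0.4,-8.8,12.5,0,0,0,-0.157],[0.4,-8.8,12.5,0,0,0,-0.157],[0.4,-8.8,12.5,0,0,0,-0.157],[0.4,-8.8,12.5,0,0,0,-0.157]])

```text
time: 18.52
eef_pos: [0.4573, -0.1726, 0.217]
eef_rot: [-3.087, -0.572, 0.003]
wrist_force: [0.9, -0.5, -0.6]
gripper_width: 0.601
grasp_force: 0.0
```

Call:
arm_command(steps=[[0.4,-9.9,9.9,0,0,0,-0.157],[0.4,-9.9,9.9,0,0,0,-0.157],[0.4,-9.9,9.9,0,0,0,-0.157],[0.4,-9.9,9.9,0,0,0,-0.157]])

```text
time: 18.85
eef_pos: [0.4, -0.3018, 0.2169]
eef_rot: [-3.034, -0.809, 0.003]
wrist_force: [0.5, -0.1, -0.0]
gripper_width: 0.596
grasp_force: 0.0
```

Call:
arm_command(steps=[[0.4,0,0,0,0,0,0],[0.4,0,0,0,0,0,0],[0.4,0,0,0,0,0,0]])

```text
time: 19.1
eef_pos: [0.402, -0.2979, 0.2174]
eef_rot: [-3.032, -0.813, 0.001]
wrist_force: [-0.1, -0.6, 0.8]
gripper_width: 0.601
grasp_force: 0.0
```

```bash
python3 - <<'E'
from h import *
W=r.camera_model('wrist');im=r.get_image('wrist');cv2.imwrite('pics/w8.png',im);S=r.camera_model('scene');s=r.get_image('scene')
plan([(.403,-.299,.044,-60)])
print('pred',proj(W,(.4025,-.299,.044)),proj(W,(.312,-.335,.03)))
for q in blobs(im,B,amin=300):
    (x,y),_,a=q;bx=cv2.boxPoints(q);P=np.array([atz(W,*p,.044) for p in bx]);e=[P[1]-P[0],P[2]-P[1]];k=max(e,key=np.linalg.norm)
    print(round(x,1),round(y,1),bx.round().tolist(),np.round([np.linalg.norm(v) for v in e],3),P.mean(0).round(4),'long yaw',np.degrees(np.arctan2(k[1],k[0])).round(1))
for (x,y),sz,a in blobs(s,B):
    if 200<x<260 and y<230:print('scene',round(x,1),round(y,1),np.round(sz,1),a,'start pred (228,~193)')
E
```

```text
at [  0.4024  -0.2975   0.2179 -59.905 ] tilt [-6.e-04  9.e-04 -1.e+00] w 0.597 t 19.2
-> [ 4.03e-01 -2.99e-01  4.40e-02 -6.00e+01] shift [-0.02  0.16 17.39] turn 0.002 rows 4.2
pred [315.69111638 217.3270316 ] [302.00782766 303.83508948]
308.5 306.8 [[285.0, 317.0], [314.0, 282.0], [332.0, 296.0], [303.0, 332.0]] [0.049 0.024] [ 0.3191 -0.3388  0.044 ] long yaw -6.8
318.0 216.0 [[303.0, 183.0], [333.0, 183.0], [333.0, 249.0], [303.0, 249.0]] [0.026 0.062] [ 0.4038 -0.3007  0.044 ] long yaw -149.0
scene 227.7 193.4 [22.1 11.2] 77.47119140625 start pred (228,~193)
scene 227.1 165.3 [ 7.7 15.6] 38.65980911254883 start pred (228,~193)
```

Call:
arm_command(steps=[[0.4,-0.1,0.15,4,0,0,0],[0.4,-0.1,0.15,8,0,0,0],[0.4,-0.1,0.15,12,0,0,0],[0.4,-0.1,0.15,14,0,0,0],[0.4,-0.1,0.15,15,0,0,0]])

```text
time: 19.62
eef_pos: [0.4014, -0.2982, 0.0653]
eef_rot: [-3.029, -0.815, 0.004]
wrist_force: [0.4, 0.3, 0.1]
gripper_width: 0.598
grasp_force: 0.0
```

Call:
arm_command(steps=[[0.4,0,0,1,0,0,0],[0.4,0,0,2,0,0,0],[0.4,0,0,2.4,0,0,0],[0.4,0,0,2.4,0,0,0],[0.4,0,0,2.4,0,0,0]])

```text
time: 20.03
eef_pos: [0.4023, -0.3, 0.0446]
eef_rot: [3.034, 0.815, 0.0]
wrist_force: [-0.2, -0.4, 0.7]
gripper_width: 0.601
grasp_force: 0.0
```

Call:
arm_command(steps=[[1,0,0,0,0,0,0],[1,0,0,0,0,0,0],[1,0,0,0,0,0,0],[1,0,0,0,0,0,0],[1,0,0,0,0,0,0]])

```text
time: 20.45
eef_pos: [0.4023, -0.3006, 0.0451]
eef_rot: [3.033, 0.813, 0.001]
wrist_force: [-0.4, 1.0, 6.2]
gripper_width: 0.312
grasp_force: 59.4
```

```bash
python3 - <<'E'
from h import *
plan([(.4025,-.299,.22,-60),(.46,-.14,.22,-69),(.517,.018,.22,-78),(.5745,.1755,.22,-88.1),(.5745,.1755,.17,-88.1)])
E
```

```text
at [ 4.02300e-01 -3.00600e-01  4.51000e-02 -5.99899e+01] tilt [ 0.0011 -0.0011 -1.    ] w 0.312 t 20.4
-> [  0.402  -0.299   0.22  -60.   ] shift [  0.1   -0.13 -17.49] turn 0.0 rows 4.2
-> [  0.46  -0.14   0.22 -69.  ] shift [ 12.93 -10.89  -0.  ] turn 0.157 rows 4.1
-> [ 5.17e-01  1.80e-02  2.20e-01 -7.80e+01] shift [ 10.98 -12.71  -0.  ] turn 0.157 rows 4.0
-> [  0.574   0.176   0.22  -88.1  ] shift [  8.9  -14.21  -0.  ] turn 0.176 rows 4.0
-> [  0.574   0.176   0.17  -88.1  ] shift [0. 0. 5.] turn -0.0 rows 1.2
```

Call:
arm_command(steps=[[1,0.1,-0.1,-2,0,0,0],[1,0.1,-0.1,-6,0,0,0],[1,0.1,-0.1,-10,0,0,0],[1,0.1,-0.1,-14,0,0,0],[1,0.1,-0.1,-17.5,0,0,0]])

```text
time: 20.87
eef_pos: [0.4021, -0.2988, 0.2222]
eef_rot: [3.033, 0.813, 0.001]
wrist_force: [1.5, -0.9, -0.7]
gripper_width: 0.311
grasp_force: 59.5
```

Call:
arm_command(steps=[[1,2.6,-2.2,0,0,0,0.031],[1,5.2,-4.4,0,0,0,0.063],[1,7.8,-6.6,0,0,0,0.094],[1,10.4,-8.8,0,0,0,0.126],[1,12.9,-10.9,0,0,0,0.157]])

```text
time: 21.28
eef_pos: [0.4595, -0.1384, 0.2195]
eef_rot: [3.089, 0.57, 0.0]
wrist_force: [-0.3, -0.5, -1.3]
gripper_width: 0.308
grasp_force: 59.6
```

Call:
arm_command(steps=[[1,2.2,-2.5,0,0,0,0.031],[1,4.4,-5,0,0,0,0.063],[1,6.6,-7.6,0,0,0,0.094],[1,8.8,-10.2,0,0,0,0.126],[1,11,-12.7,0,0,0,0.157]])

```text
time: 21.7
eef_pos: [0.5167, 0.0197, 0.2195]
eef_rot: [3.124, 0.327, -0.0]
wrist_force: [0.6, -0.0, -0.3]
gripper_width: 0.311
grasp_force: 59.6
```

Call:
arm_command(steps=[[1,1.8,-2.8,0,0,0,0.035],[1,3.6,-5.7,0,0,0,0.07],[1,5.4,-8.5,0,0,0,0.106],[1,7.2,-11.4,0,0,0,0.141],[1,8.9,-14.2,0,0,0,0.176]])

```text
time: 22.12
eef_pos: [0.5742, 0.1771, 0.2193]
eef_rot: [3.141, 0.051, -0.0]
wrist_force: [1.1, -0.1, -0.4]
gripper_width: 0.313
grasp_force: 59.6
```

Call:
arm_command(steps=[[1,0,0,1,0,0,0],[1,0,0,3,0,0,0],[1,0,0,5,0,0,0],[1,0,0,5,0,0,0],[1,0,0,5,0,0,0]])

```text
time: 22.53
eef_pos: [0.5737, 0.1751, 0.169]
eef_rot: [3.141, 0.053, -0.003]
wrist_force: [0.6, -0.5, 0.1]
gripper_width: 0.313
grasp_force: 59.5
```

```bash
python3 - <<'E'
from h import *
plan([(.5747,.1756,.142,-88.1)])
w=r.get_image('wrist');cv2.imwrite('pics/w9.png',w)
m=cv2.inRange(cv2.cvtColor(w,cv2.COLOR_BGR2HSV),(105,60,20),(130,255,255))[:,230:400]
ys=np.where((m>0).sum(1)>25)[0];print('rows',ys.min(),ys.max())
for v in(262,300,340,360):
    x=np.where(m[v]>0)[0];print(v,(x.min()+230,x.max()+230) if len(x) else None)
E
```

```text
at [  0.5737   0.1751   0.169  -88.0694] tilt [-2.e-03 -3.e-04 -1.e+00] w 0.313 t 22.5
-> [  0.575   0.176   0.142 -88.1  ] shift [ 0.1  -0.05  2.7 ] turn 0.001 rows 0.6
rows 243 379
262 (np.int64(281), np.int64(348))
300 (np.int64(282), np.int64(347))
340 (np.int64(284), np.int64(346))
360 (np.int64(284), np.int64(345))
```

Call:
arm_command(steps=[[1,0.15,-0.05,0.8,0,0,0],[1,0.15,-0.05,1.6,0,0,0],[1,0.15,-0.05,2.3,0,0,0],[1,0.15,-0.05,2.8,0,0,0],[1,0.15,-0.05,3.3,0,0,0]])

```text
time: 23.0
eef_pos: [0.576, 0.1758, 0.136]
eef_rot: [-3.141, -0.053, -0.002]
wrist_force: [3.5, 0.5, 3.8]
gripper_width: 0.313
grasp_force: 60.1
```

Call:
arm_command(steps=[[1,0,0,0.3,0,0,0],[1,0,0,0.6,0,0,0],[1,0,0,0.9,0,0,0],[1,0,0,1.2,0,0,0],[1,0,0,1.3,0,0,0]])

```text
time: 23.42
eef_pos: [0.5762, 0.1759, 0.1243]
eef_rot: [-3.141, -0.053, -0.004]
wrist_force: [0.6, 0.4, 6.1]
gripper_width: 0.312
grasp_force: 60.5
```

Call:
arm_command(steps=[[1,0,0,0.2,0,0,0],[1,0,0,0.4,0,0,0],[1,0,0,0.6,0,0,0],[1,0,0,0.8,0,0,0],[1,0,0,0.9,0,0,0]])

```text
time: 23.83
eef_pos: [0.5786, 0.176, 0.1199]
eef_rot: [-3.14, -0.053, -0.018]
wrist_force: [-2.6, -1.7, 40.0]
gripper_width: 0.31
grasp_force: 64.7
```

Call:
arm_command(steps=[[1,0,0,-0.8,0,0,0],[0.6,0,0,-0.8,0,0,0],[0.6,0,0,-0.8,0,0,0],[0.6,0,0,-0.8,0,0,0],[0.6,0,0,-0.8,0,0,0]])

```text
time: 24.25
eef_pos: [0.5757, 0.1759, 0.1222]
eef_rot: [-3.141, -0.053, -0.0]
wrist_force: [-0.3, -0.4, -0.6]
gripper_width: 0.4
grasp_force: 0.0
```

Call:
arm_command(steps=[[0.6,0,0,-3,0,0,0],[0.6,0,0,-6,0,0,0],[0.6,0,0,-10,0,0,0],[0.6,0,0,-10,0,0,0],[0.6,0,0,-10,0,0,0]])

```text
time: 24.67
eef_pos: [0.5763, 0.176, 0.2245]
eef_rot: [-3.141, -0.053, -0.008]
wrist_force: [-0.2, -0.6, -1.0]
gripper_width: 0.404
grasp_force: 0.0
```

```bash
python3 - <<'E'
from h import *
plan([(.54,.174,.24,-55),(.50,.173,.24,-22),(.4655,.172,.24,1.9),(.4655,.172,.142,1.9)])
W=r.camera_model('wrist');w=r.get_image('wrist')
c=np.radians(1.9);ex=np.array([np.cos(c),np.sin(c),0]);ey=np.array([-np.sin(c),np.cos(c),0])
for i,b in((4,(.579,.0318,.119)),(3,(.5766,.1036,.119)),(2,(.5745,.1757,.119))):
    for k,z in(('home',0),('high',.005)):
        P=np.array([proj(W,np.array(b)+x*ex+y*ey+[0,0,z]) for x,y in((.03,.014),(.03,-.014),(-.03,-.014),(-.03,.014))]);print(i,k,((P-[260,150])*2.6).round().tolist())
cv2.imwrite('pics/w10.png',cv2.resize(w[150:350,260:560],None,fx=2.6,fy=2.6,interpolation=cv2.INTER_CUBIC))
E
```

```text
at [  0.5763   0.176    0.2245 -88.0547] tilt [ 4.9e-03  5.0e-04 -1.0e+00] w 0.404 t 24.7
-> [  0.54    0.174   0.24  -55.   ] shift [-3.63  0.08 -1.55] turn -0.577 rows 4.6
-> [  0.5     0.173   0.24  -22.   ] shift [-3.33 -2.21 -0.  ] turn -0.576 rows 4.6
-> [0.466 0.172 0.24  1.9  ] shift [-1.39 -3.16 -0.  ] turn -0.417 rows 3.3
-> [0.466 0.172 0.142 1.9  ] shift [0.  0.  9.8] turn -0.0 rows 2.4
4 home [[628.0, 143.0], [733.0, 143.0], [690.0, 348.0], [592.0, 348.0]]
4 high [[638.0, 147.0], [745.0, 147.0], [700.0, 356.0], [601.0, 356.0]]
3 home [[358.0, 143.0], [463.0, 143.0], [439.0, 348.0], [342.0, 348.0]]
3 high [[362.0, 147.0], [470.0, 147.0], [445.0, 356.0], [346.0, 356.0]]
2 home [[87.0, 142.0], [192.0, 142.0], [188.0, 347.0], [91.0, 347.0]]
2 high [[85.0, 146.0], [193.0, 146.0], [189.0, 354.0], [90.0, 354.0]]
```

View pics/w10.png

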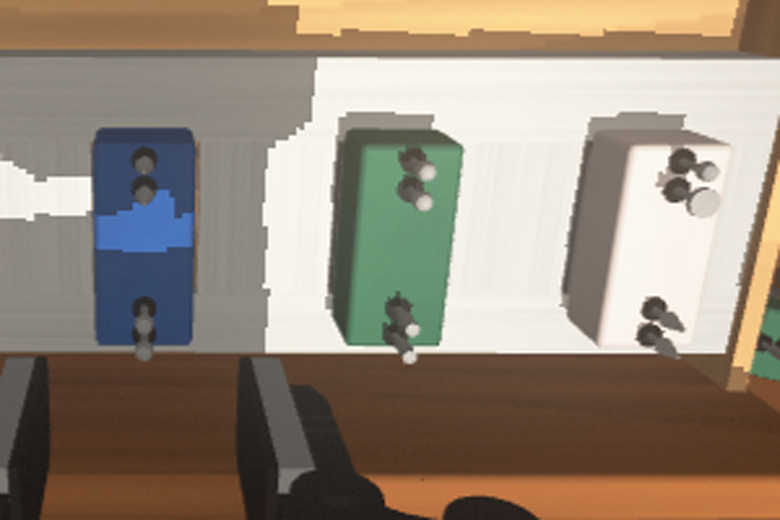

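All three blocks sit level at the predicted home outlines: blue at crop (143,237), green (400,245) and white (665,245). Now I shut the drawer with the handle.

Call:
arm_command(steps=[[0.5,-0.5,0,-1.6,0,0,-0.115],[0.5,-1.2,0,-1.6,0,0,-0.23],[0.5,-2,0,-1.6,0,0,-0.346],[0.5,-2.8,0,-1.6,0,0,-0.461],[0.5,-3.6,0,-1.6,0,0,-0.577]])

```text
time: 25.13
eef_pos: [0.5388, 0.1746, 0.2366]
eef_rot: [-2.993, -0.953, 0.005]
wrist_force: [0.2, 0.8, -1.1]
gripper_width: 0.499
grasp_force: 0.0
```

Call:
arm_command(steps=[[0.5,-3.3,-2.2,0,0,0,-0.576],[0.5,-3.3,-2.2,0,0,0,-0.576],[0.5,-3.3,-2.2,0,0,0,-0.576],[0.5,-3.3,-2.2,0,0,0,-0.576],[0.5,-3.3,-2.2,0,0,0,-0.576]])

```text
time: 25.55
eef_pos: [0.4993, 0.1737, 0.2369]
eef_rot: [-2.598, -1.764, 0.004]
wrist_force: [-0.4, -0.1, 1.0]
gripper_width: 0.499
grasp_force: 0.0
```

Call:
arm_command(steps=[[0.5,-1.4,-3.2,0,0,0,-0.417],[0.5,-1.4,-3.2,0,0,0,-0.417],[0.5,-1.4,-3.2,0,0,0,-0.417],[0.5,-1.4,-3.2,0,0,0,-0.417],[0.5,-1.4,-3.2,0,0,0,-0.417]])

```text
time: 25.97
eef_pos: [0.4645, 0.1727, 0.237]
eef_rot: [-2.182, -2.258, 0.003]
wrist_force: [0.8, 0.9, -0.0]
gripper_width: 0.5
grasp_force: 0.0
```

Call:
arm_command(steps=[[0.5,0,0,0,0,0,0],[0.5,0,0,0,0,0,0]])

```text
time: 26.13
eef_pos: [0.4649, 0.1727, 0.2376]
eef_rot: [-2.186, -2.255, 0.002]
wrist_force: [-0.1, 0.5, -0.8]
gripper_width: 0.497
grasp_force: 0.0
```

```bash
python3 - <<'E'
from h import *
plan([(.4645,.172,.142,1.9)])
W=r.camera_model('wrist');im=r.get_image('wrist');cv2.imwrite('pics/w11.png',im)
print('pred bar',[proj(W,(.4645-.033*d,.172+d,.138)).round(1).tolist() for d in(-.03,0,.03)])
for v in(190,200,210,220,230,240,260,280):
    row=im[v,285:350].astype(int);x=[i+285 for i in range(65) if row[i,1]-row[i,0]>90 and row[i,2]-row[i,1]<55];print(v,(min(x),max(x),len(x)) if x else None)
E
```

```text
at [0.4649 0.1727 0.2376 1.7958] tilt [-1.4e-03 -1.0e-04 -1.0e+00] w 0.497 t 26.1
-> [0.464 0.172 0.142 1.9  ] shift [-0.07 -0.04  9.56] turn -0.002 rows 2.3
pred bar [[315.1, 284.1], [315.0, 245.3], [314.9, 203.3]]
190 (316, 320, 5)
200 (319, 320, 2)
210 None
220 None
230 None
240 None
260 None
280 None
```

Call:
arm_command(steps=[[0.5,0,0,3,0,0,0],[0.5,0,0,6,0,0,0],[0.5,0,0,8,0,0,0],[0.5,0,0,9.5,0,0,0],[0.5,0,0,9.5,0,0,0]])

```text
time: 26.6
eef_pos: [0.4637, 0.1725, 0.1405]
eef_rot: [-2.183, -2.254, 0.007]
wrist_force: [0.1, -0.1, 0.2]
gripper_width: 0.499
grasp_force: 0.0
```

Call:
arm_command(steps=[[1,0,0,0,0,0,0],[1,0,0,0,0,0,0],[1,0,0,0,0,0,0],[1,0,0,0,0,0,0],[1,0,0,0,0,0,0]])

```text
time: 27.02
eef_pos: [0.4657, 0.1728, 0.1446]
eef_rot: [2.183, 2.256, 0.003]
wrist_force: [-0.1, -0.3, 6.5]
gripper_width: 0.076
grasp_force: 58.9
```

Call:
arm_command(steps=[[1,0,0.5,0,0,0,0],[1,0,1.5,0,0,0,0],[1,0,2.5,0,0,0,0],[1,0,3.5,0,0,0,0],[1,0,4.5,0,0,0,0]])

```text
time: 27.43
eef_pos: [0.5104, 0.1743, 0.1446]
eef_rot: [2.184, 2.257, 0.001]
wrist_force: [-3.7, -1.4, 8.6]
gripper_width: 0.076
grasp_force: 59.1
```

Call:
arm_command(steps=[[1,0,1.2,0,0,0,0],[1,0,2.4,0,0,0,0],[1,0,3.6,0,0,0,0],[1,0,4.8,0,0,0,0],[1,0,6,0,0,0,0]])

```text
time: 27.85
eef_pos: [0.5704, 0.1762, 0.1446]
eef_rot: [2.184, 2.257, 0.001]
wrist_force: [-3.9, -0.8, 7.0]
gripper_width: 0.076
grasp_force: 59.1
```

Call:
arm_command(steps=[[1,0,1,0,0,0,0],[1,0,2,0,0,0,0],[1,0,3,0,0,0,0],[1,0,4,0,0,0,0],[1,0,4.7,0,0,0,0]])

```text
time: 28.27
eef_pos: [0.6177, 0.1777, 0.1446]
eef_rot: [2.184, 2.257, 0.001]
wrist_force: [-3.2, -2.2, 7.4]
gripper_width: 0.08
grasp_force: 59.0
```

Shut reads about x = 0.6197. I push the last bit until the stop force rises.

Call:
arm_command(steps=[[1,0,0.1,0,0,0,0],[1,0,0.2,0,0,0,0],[1,0,0.3,0,0,0,0],[1,0,0.4,0,0,0,0],[1,0,0.4,0,0,0,0]])

```text
time: 28.68
eef_pos: [0.6204, 0.1778, 0.1446]
eef_rot: [-2.184, -2.258, 0.001]
wrist_force: [-6.6, -1.8, 7.9]
gripper_width: 0.075
grasp_force: 59.3
```

Call:
arm_command(steps=[[1,0,0.1,0,0,0,0],[1,0,0.2,0,0,0,0],[1,0,0.3,0,0,0,0],[1,0,0.3,0,0,0,0]])

```text
time: 29.02
eef_pos: [0.6206, 0.1778, 0.1445]
eef_rot: [-2.18, -2.255, 0.011]
wrist_force: [-19.0, -4.4, 15.2]
gripper_width: 0.078
grasp_force: 60.2
```

Call:
arm_command(steps=[[0.5,0,0,0,0,0,0],[0.5,0,0,0,0,0,0],[0.5,0,0,0,0,0,0],[0.5,0,-0.4,0,0,0,0],[0.5,0,-0.4,0,0,0,0]])

```text
time: 29.43
eef_pos: [0.6195, 0.1779, 0.1432]
eef_rot: [-2.184, -2.258, 0.0]
wrist_force: [0.1, 0.3, 0.5]
gripper_width: 0.499
grasp_force: 0.0
```

Call:
arm_command(steps=[[0.5,0,0,-3,0,0,0],[0.5,0,0,-6,0,0,0],[0.5,0,0,-10,0,0,0],[0.5,0,0,-13,0,0,0],[0.5,0,0,-13,0,0,0]])

```text
time: 29.85
eef_pos: [0.6214, 0.1781, 0.2806]
eef_rot: [2.179, 2.252, 0.015]
wrist_force: [0.0, 0.4, 0.7]
gripper_width: 0.5
grasp_force: 0.0
```

Call:
arm_command(steps=[[0.5,0,-4,0,0,0,0],[0.5,0,-8,0,0,0,0],[0.5,0,-12,0,0,0,0],[0.5,0,-16,0,0,0,0],[0.5,0,-16,0,0,0,0]])

```text
time: 30.27
eef_pos: [0.4532, 0.1727, 0.2728]
eef_rot: [-2.18, -2.257, 0.006]
wrist_force: [1.6, 0.4, 0.5]
gripper_width: 0.504
grasp_force: 0.0
```

```bash
python3 - <<'E'
from h import *
plan([(.4,.1,.25,1.9)])
a=cv2.imread('pics/scene0.png');b=r.get_image('scene');cv2.imwrite('pics/s9.png',b)
# handle shift between start and now in scene (bar ROI), and other bystanders moved?
d=cv2.absdiff(a,b).max(2)
print('handle roi diff',d[284:312,362:430].max(),(d[284:312,362:430]>40).sum())
T0=cv2.imread('pics/top0.png');T1=r.get_image('top');d=cv2.absdiff(T0,T1).max(2)>40
n,_,st,ce=cv2.connectedComponentsWithStats(d.astype(np.uint8))
print([(s[:5].tolist()) for s in st[1:] if s[4]>15])
m=lambda im:cv2.inRange(cv2.cvtColor(im,cv2.COLOR_BGR2HSV),(18,120,120),(32,255,255))[280:315,355:440]
for im in(a,b):
    ys,xs=np.where(m(im));print(len(xs),xs.mean().round(2),ys.mean().round(2))
E
```

```text
at [0.4532 0.1727 0.2728 1.9791] tilt [-4.9e-03 -4.0e-04 -1.0e+00] w 0.504 t 30.3
-> [0.4  0.1  0.25 1.9 ] shift [-7.09 -5.56  2.28] turn 0.001 rows 2.2
handle roi diff 78 840
[[32, 201, 248, 279, 34643], [394, 232, 27, 26, 382], [378, 280, 32, 23, 425], [430, 288, 29, 30, 484], [292, 419, 48, 20, 538], [0, 427, 46, 53, 1776], [303, 443, 43, 20, 284], [346, 450, 4, 14, 33], [297, 453, 49, 27, 498], [344, 469, 6, 6, 22], [90, 476, 34, 4, 78]]
188 41.21 13.9
224 43.26 14.8
```

Call:
arm_command(steps=[[0.5,-4,-2,0,0,0,0],[0.5,-8,-3,0,0,0,0],[0.5,-12,-4,0,0,0,0],[0.5,-16,-4,0,0,0,0],[0.5,-19,-4,0,0,0,0]])

```text
time: 30.78
eef_pos: [0.427, -0.0217, 0.2736]
eef_rot: [2.185, 2.255, 0.0]
wrist_force: [1.1, -0.1, -0.1]
gripper_width: 0.502
grasp_force: 0.0
```

Call:
arm_command(steps=[[0.5,-4,0,0,0,0,0],[0.5,-8,0,0,0,0,0],[0.5,-12,0,0,0,0,0],[0.5,-15,0,0,0,0,0],[0.5,-15,0,0,0,0,0]])

```text
time: 31.2
eef_pos: [0.4324, -0.1743, 0.2727]
eef_rot: [2.19, 2.251, -0.001]
wrist_force: [-0.7, 0.7, -0.4]
gripper_width: 0.503
grasp_force: 0.0
```

```bash
python3 - <<'E'
from h import *
a=cv2.imread('pics/scene0.png');b=r.get_image('scene');t0=cv2.imread('pics/top0.png');t=r.get_image('top')
for n,x,y,(r0,r1,c0,c1) in(('scene',a,b,(280,315,355,440)),('top',t0,t,(160,200,200,275))):
    p,q=[cv2.cvtColor(i,cv2.COLOR_BGR2GRAY)[r0:r1,c0:c1].astype(np.float32) for i in(x,y)]
    print(n,cv2.phaseCorrelate(p,q),np.abs(p-q).max())
n,_,st,_=cv2.connectedComponentsWithStats((cv2.absdiff(t0,t).max(2)>40).astype(np.uint8));print([s.tolist() for s in st[1:] if s[4]>15])
E
```

```text
scene ((-0.013467906096792603, 0.14335349547560128), 1.006547791501622) 20.0
top ((0.5129753481257993, -0.28151847973462196), 0.9362579741477967) 21.0
[[32, 211, 464, 269, 55185], [460, 243, 17, 14, 75], [469, 252, 8, 8, 44], [461, 258, 5, 5, 21], [0, 427, 46, 53, 1777], [312, 461, 40, 19, 207]]
```

```bash
python3 -c "
from plant import r
print(r.hand_in())"
```

```text
the job is handed in; nothing more can be done
None
```

The job is handed in with the white, green and blue bur blocks pressed home in bays 4, 3 and 2 and the drawer pushed fully shut against its stop; there were no red or yellow blocks, and I touched nothing else.

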